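# Put away the plunger gauges by plunger position

### The arm

A 6-joint arm with a two-finger parallel gripper is mounted at the origin on the work surface. World frame = base frame: x ahead of the robot, y to its left, z up, the work surface at z = 0. Lengths are in m, angles in degrees, forces in N, time in s.
With the tool pointing down it reaches from about 0.375 to 0.9 m from the base axis. Payload 3.1 kg.
Tool frame: the origin (TCP) lies at the very end of the fingers, on their centre line; the grasp point (between the pads) lies bot.grip_point_offset behind it (bot.grip_point_offset is the distance from the TCP to the grasp point, in m); z points along the fingers, y is the line along which they close (so a half turn about z gives the same grasp; the last joint's range is limited). The gripper opens to 87 mm and grips with 3 to 60 N. Pads are 19 mm wide; open, the fingers measure 117 mm over their backs; the gripper's body (75 mm by 190 mm) begins 51 mm behind the grasp point.
Start: joints at [-77.664, 30.224, 82.088, -0, 67.689, -10.227], TCP at [0.24, -0.577, 0.202] pointing down, gripper open.
Joint ranges: [-176.69, 176.69], [-43.24, 126.21], [12.49, 139.97], [-82, 262], [0, 151.66], [-163.58, 163.58]. Speed limits (degrees/s): [159.86, 159.86, 180, 180, 180, 180].

### API

Orientations are given as a 3x3 rotation matrix whose columns are the frame's x, y, z axes.
In Python, from rig import bot, viewer, ticket gives the robot as it stands.
- The arm moves only by the tool servo_tool, never from a script. Its argument "targets" is a list of rows, each an object with "offset": the shift along the tool's x, y, z in m, a list of three; "dr": the turn, a rotation vector about the tool's x, y, z in degrees, a list of three. In form: [{"offset": [x, y, z], "dr": [ax, ay, az]}, ...]. A call has 1 to 20 rows; each row is the pose to reach, as a shift and turn from the pose commanded when the call began, along the tool's axes at that moment; what a row does not reach only later rows make up. A row lasts 1/12 s, in which the tool goes at most 41.7 mm and 7.16 degrees, less where a joint would pass 70% of its speed; a pose out of reach is approached as far as the arm can. A call with a gripper value outside its range is refused whole. "gripper" is the gripper command: -1 is fully open, 1 is shut, values between are in proportion, set as the call begins (left out, the last holds). The fingers move at their own pace and stop on an object; the grip force is fixed at half the most. Time passes only in rows, so rows that repeat a pose let the fingers close. It gives the time, the measured TCP pose, the force, the opening and the grip force at its end, in the units of the state.
- bot.read_state(): the state, without advancing time (a new reading comes with each control period).
- viewer.capture(name): name is "scene" or "top"; returns a dict with "color" (384x512x3 uint8, red, green, blue), "camera_matrix" (3x3 intrinsics, pixels), "R" (3x3) and "t" (3): a world point X has camera coordinates R X + t. Camera axes: x right, y down, z forward; pixel columns grow to the right and rows downward; lengths in m; the calibration is good to about 2 mm. A picture is of the moment at which its call begins. There is no depth.
- ticket.hand_in(): hands the job in; it is judged then, once.
The state is a dict: "time_s": time; "joint_positions": joint angles; "qvel": joint speeds; "tau": joint torques, N m; "position": TCP position; "tcp_rot": TCP orientation; "force": force on the tool from outside, world axes, zero at the start; "moment": the same for the moment, N m; "opening": opening from 0.0 (shut) to 1.0 (fully open); "grasp_force": force on a finger pad.
Only numpy, scipy, OpenCV 4.12 (cv2) and the standard library are available. Lean on these libraries where they do the work, as an engineer would, in place of code of your own. Each camera call takes 0.05 s, during which the arm holds its last target. There are 200 camera calls.

### The job

Clear the inspection bench: pinch the two yellow buttons together to free the lid of the gauge case and lift it off to the side, lay every gauge whose plunger is pushed home in the case and every gauge whose plunger is pulled out in the red bin, then set the lid back on the case so that it latches shut. Leave every plunger as it was found and do not disturb the steel flanges.

Things in the scene. Friction and masses are not known exactly. Their poses are not given: they have to be found in the camera images.
- case: grey open-topped gauge case, fixed, under the blue lid at the start. Outside 110 (x) x 170 (y) x 46 mm high, walls and floor 5 mm. Origin: centre of its underside. Midway along the top of each long wall (at +x and -x) a 60 mm steel ledge, 5 mm high, stands 5 mm inwards; the lid hooks under both. Holds 3 gauges side by side, laid along x at y = -45, 0, 45 mm; one layer only fits under the lid
- lid_grip (a point): point midway between the two yellow buttons on the loose blue lid (110 x 170 x 5 mm plate on the case's rim, 0.2 kg), 24 mm above the plate's underside: 70 mm above the case's underside when shut, 38 mm above the bench when the lid stands there on its two 14 mm ribs. x: across the buttons (pinching direction), y: along the lid, as the case's x and y when shut (a half turn is as good)
- button_a (a joint): yellow button on the lid's +x side, travel in m: 0 sprung out (latched), 0.008 pinched in. 22 mm wide (y), 6 to 40 mm above the plate's underside. Flat outer faces are 60 mm apart over both buttons, 44 mm when fully pinched; each pushes back with 2 N at rest, 6 N pinched. A black block between them is 26 mm thick
- button_b (a joint): the same on the lid's -x side. Each button carries a catch under the lid that hooks 4 mm under a ledge of the case. Fully pinched, the catches clear the ledges by 4 mm each side: the lid can be lifted off by this grasp, and set back by it, pinched; let go on the case, it latches by itself
- bin: red open-topped bin, fixed to the bench. Outside 140 (x) x 170 (y) x 50 mm high, walls and floor 5 mm. Origin: centre of its underside
- gauge1_mid (a point): plunger gauge: a bright aluminium block 50 (its x) x 20 x 20 mm, with a blue band at its -x end, 0.1 kg, lying on the bench, with an orange plunger head (18 mm disc, 6 mm thick) at its +x end. This point is the block's centre, 10 mm above what it lies on; x points from the block to the plunger head. May be absent
- plunger1 (a joint): how far gauge1's plunger stands out, m: 0 pushed home (head against the block, 56 mm over all), 0.028 fully pulled out (28 mm of bare steel rod between block and head, 84 mm over all). Stays where it is put (4 N of friction); each starts either below 0.002 or above 0.025
- gauge2_mid (a point): another gauge like gauge1; may be absent
- plunger2 (a joint): the same for gauge2
- gauge3_mid (a point): another gauge like gauge1; may be absent
- plunger3 (a joint): the same for gauge3
- gauge4_mid (a point): another gauge like gauge1; may be absent
- plunger4 (a joint): the same for gauge4
- gauge5_mid (a point): another gauge like gauge1; may be absent
- plunger5 (a joint): the same for gauge5
- gauge6_mid (a point): another gauge like gauge1; may be absent
- plunger6 (a joint): the same for gauge6
- flange1: bystander: turned steel flange ring, 60 mm across, 14 mm high, flat on the bench; origin at the centre of its underside
- flange2: bystander: turned steel flange ring, 60 mm across, 14 mm high, flat on the bench; origin at the centre of its underside

How it is judged (in metres and radians):
On the way, in this order (a step that is already met when the one before it is completed fails the run):
1. both buttons of the lid are pinched in together (value of joint each of button_a, button_b above 0.0055 m), for 0.1 s.
2. the lid has been taken off and aside of the case (horizontal distance between lid_grip and case above 0.1 m), for 0.2 s.
3. every gauge with its plunger home lies in the case, plunger still home (x of gauge1_mid in the frame of case between -0.05 and 0.05 m and y of gauge1_mid in the frame of case between -0.08 and 0.08 m and z of gauge1_mid in the frame of case between 0 and 0.035 m and value of joint each of plunger1, plunger4, plunger5 below 0.006 m and x of gauge4_mid in the frame of case between -0.05 and 0.05 m and y of gauge4_mid in the frame of case between -0.08 and 0.08 m and z of gauge4_mid in the frame of case between 0 and 0.035 m and x of gauge5_mid in the frame of case between -0.05 and 0.05 m and y of gauge5_mid in the frame of case between -0.08 and 0.08 m and z of gauge5_mid in the frame of case between 0 and 0.035 m), for 0.2 s.
4. the lid is back on the case and latched (x of lid_grip in the frame of case between -0.008 and 0.008 m and y of lid_grip in the frame of case between -0.012 and 0.012 m and z of lid_grip in the frame of case between 0.066 and 0.0735 m and angle between the x axis of lid_grip and the x axis of case, either way round below 0.12 rad and value of joint each of button_a, button_b below 0.003 m), for 0.3 s.
At the end, for the whole second after the job is handed in: pushed-home gauges in the case (centre inside the walls, under 35 mm up), plungers out < 6 mm; pulled-out gauges in the red bin (centre inside, under 50 mm up), plungers out > 20 mm; lid shut on the case (8 mm across, 12 mm along, 0.12 rad, seated to 3.5 mm), both buttons < 3 mm in (all of step 3 and all of step 4 and x of gauge2_mid in the frame of bin between -0.065 and 0.065 m and y of gauge2_mid in the frame of bin between -0.08 and 0.08 m and z of gauge2_mid in the frame of bin between 0 and 0.05 m and value of joint each of plunger2, plunger3, plunger6 above 0.02 m and x of gauge3_mid in the frame of bin between -0.065 and 0.065 m and y of gauge3_mid in the frame of bin between -0.08 and 0.08 m and z of gauge3_mid in the frame of bin between 0 and 0.05 m and x of gauge6_mid in the frame of bin between -0.065 and 0.065 m and y of gauge6_mid in the frame of bin between -0.08 and 0.08 m and z of gauge6_mid in the frame of bin between 0 and 0.05 m); the robot touches nothing.
It fails at once if flange 1 is pushed aside by more than 30 mm (distance of flange1 from where it was at the start of the episode above 0.03 m).
It fails at once if flange 2 is pushed aside by more than 30 mm (distance of flange2 from where it was at the start of the episode above 0.03 m).
Of gauge1, gauge2, gauge3, gauge4, gauge5, gauge6 only 4 to 6 are there at a start; the rules pass over those that are not, and their reading is None.
At some moment in a run one of gauge1, gauge2, gauge3, gauge4, gauge5, gauge6 may be knocked a few centimetres aside while the robot is not near it.
Once in a run the grip may slacken for a moment while it holds something.
It also fails if it takes over 210 s, if anything falls off the work surface, if the arm or the gripper's body presses on something with over 40 N, if the wrist force passes 120 N, or if a joint passes its speed limit or range.

## Working session

There is one attempt and no reset: what is moved stays moved. The work goes in short steps, Python scripts to look and compute and a tool call to move; the robot and the scene stay as the last step left them, time stands still between calls to the robot, and variables do not carry over. Pictures are saved under pics/ and viewed, at most 14 in all, crops included, and the job is handed in when it is done.

Besides the shell and the picture viewer there is one more tool, called in YAML: its name, and indented under it one key for each argument. servo_tool: Moves the arm, as the interface text tells. Its arguments: {"type":"object","properties":{"targets":{"type":"array"},"gripper":{"type":"number"}},"required":["targets"]}

```bash
mkdir -p pics; ls
python3 - <<'E'
from rig import bot, viewer
import cv2, numpy as np
for n in("scene","top"):
    c=viewer.capture(n); cv2.imwrite(f"pics/{n}0.png",cv2.resize(c["color"][:,:,::-1],(800,600),interpolation=cv2.INTER_CUBIC))
    print(n,c["camera_matrix"].tolist(),np.round(c["R"],4).tolist(),np.round(c["t"],4).tolist())
s=bot.read_state(); print(s["time_s"],s["position"],np.round(s["tcp_rot"],3).tolist(),s["opening"],bot.grip_point_offset)
E
```

```text
pics
scene [[400.0752876191218, 0.0, 253.9355551425032], [0.0, 400.0752876191218, 196.1448121128304], [0.0, 0.0, 1.0]] [[-0.8193, 0.5733, -0.0105], [0.4489, 0.6298, -0.6339], [-0.3568, -0.524, -0.7733]] [0.4351, -0.1978, 1.2258]
top [[392.0749482720251, 0.0, 254.06755120995422], [0.0, 392.0749482720251, 187.9475027648249], [0.0, 0.0, 1.0]] [[-0.0009, -1.0, 0.0098], [-0.9977, 0.0003, -0.0681], [0.0681, -0.0098, -0.9976]] [-0.0081, 0.5302, 1.307]
0.1 [ 0.23970914 -0.57645297  0.20136017] [[0.923, 0.384, -0.0], [0.384, -0.923, 0.002], [0.0, -0.002, -1.0]] 0.9996190781217156 0.0187
```

View pics/top0.png

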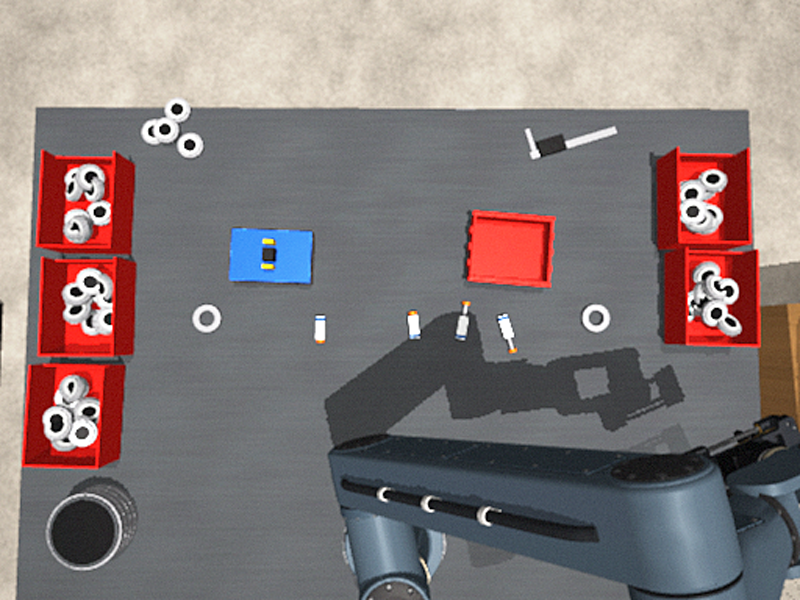

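View pics/scene0.png

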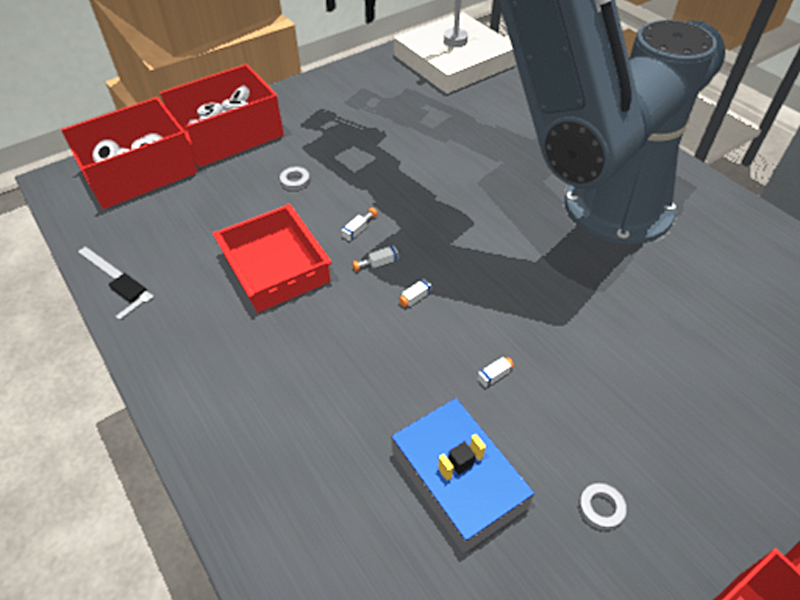

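The top view shows four gauges. Heads-down ones are at (320,329), which is home, and (506,333), which is out. Heads-up ones are at (414,325), home, and (463,321), out. The lid is at (270,256), the bin at (510,249), and the flanges at (207,319) and (596,318).

```bash
cat > h.py <<'E'
from rig import bot, viewer
import cv2, numpy as np
from scipy.spatial.transform import Rotation as Ro
def ray(c,u,v,z):
    d=c["R"].T@np.linalg.inv(c["camera_matrix"])@[u,v,1]; o=-c["R"].T@np.array(c["t"])
    return o+d*(z-o[2])/d[2]
def blobs(c,lo,hi,z,amin=4):
    m=cv2.inRange(cv2.cvtColor(c["color"],cv2.COLOR_RGB2HSV),lo,hi)
    n,l,st,ce=cv2.connectedComponentsWithStats(m)
    return [(np.round(ce[i],1),st[i,4],np.round(ray(c,*ce[i],z),4)) for i in range(1,n) if st[i,4]>=amin],l
def goto(p,yaw,tcp=True):
    """tool-frame offset & dr to reach TCP p pointing down, tool y axis along yaw (deg, mod 180)"""
    s=bot.read_state(); R=np.array(s["tcp_rot"])
    best=None
    for k in(0,180):
        a=np.radians(yaw+k); y=np.array([np.cos(a),np.sin(a),0]); z=np.array([0,0,-1.]); x=np.cross(y,z)
        r=Ro.from_matrix(R.T@np.c_[x,y,z]).as_rotvec(degrees=True)
        if best is None or np.linalg.norm(r)<np.linalg.norm(best): best=r
    print("t",round(s["time_s"],2),"at",np.round(s["position"],4),"q6",round(s["joint_positions"][5],1),"off",np.round(R.T@(np.array(p)-s["position"]),4),"dr",np.round(best,2))
OR=((5,130,120),(20,255,255));BL=((95,100,60),(125,255,255));YE=((22,130,100),(35,255,255));RE=((0,180,60),(4,255,255))
E
python3 - <<'E'
from h import *
for n in("top","scene"):
    c=viewer.capture(n);print(n)
    for nm,r,z in(("or",OR,.012),("bl",BL,.016),("ye",YE,.08)):
        for b in blobs(c,*r,z)[0]:print(nm,*b)
    if n=="top":
        for nm,r,z in (("lid",BL,.051),("bin",RE,.05)):
            bl,l=blobs(c,*r,z,400)
            for b in bl:
                if not 100<b[0][0]<400: continue
                i=l[int(b[0][1]),int(b[0][0])] or l[int(b[0][1])+8,int(b[0][0])+15]
                m=(l==i).astype(np.uint8); q=cv2.minAreaRect(cv2.findNonZero(m))
                print(nm,b,q,[np.round(ray(c,*k,z),3)[:2].tolist() for k in cv2.boxPoints(q)])
E
```

```text
top
or [298.1 193.6] 9 [ 0.5114 -0.158   0.012 ]
or [508.5 223.9] 395 [ 0.4078 -0.8724  0.012 ]
or [263.3 199.8] 12 [ 0.4902 -0.0399  0.012 ]
or [204.5 218.5] 8 [0.4273 0.1588 0.012 ]
or [327.8 224. ] 11 [ 0.4083 -0.2577  0.012 ]
bl [172.9 163.4] 1648 [0.6139 0.267  0.016 ]
bl [322.  203.3] 7 [ 0.4782 -0.2382  0.016 ]
bl [204.5 204. ] 8 [0.4761 0.1587 0.016 ]
bl [265.8 214.3] 6 [ 0.4411 -0.048   0.016 ]
bl [294.  214.7] 7 [ 0.4398 -0.1431  0.016 ]
ye [171.5 154.1] 20 [0.6357 0.2591 0.08  ]
ye [171. 170.] 19 [0.584 0.26  0.08 ]
lid (array([172.9, 163.4]), np.int32(1648), array([0.6093, 0.2601, 0.051 ])) ((172.6824188232422, 163.25701904296875), (52.57651138305664, 33.898014068603516), 2.2025980949401855) [[0.557, 0.348], [0.67, 0.346], [0.663, 0.172], [0.55, 0.176]]
bin (array([326.8, 157.9]), np.int32(2185), array([ 0.6278, -0.2497,  0.05  ])) ((326.0655517578125, 158.7137908935547), (54.228702545166016, 45.09370040893555), 4.763641834259033) [[0.558, -0.151], [0.708, -0.164], [0.693, -0.345], [0.543, -0.33]]
scene
or [402.5  19.2] 4 [-0.5272 -0.4497  0.012 ]
or [188.  22.] 5 [ 0.1967 -0.9505  0.012 ]
or [152.3  41.6] 13 [ 0.3834 -0.8978  0.012 ]
or [123.5  50.9] 44 [ 0.5012 -0.9014  0.012 ]
or [90.8 64.9] 33 [ 0.6358 -0.8838  0.012 ]
or [238.6 135.2] 16 [ 0.4082 -0.2563  0.012 ]
or [227.4 169.9] 17 [ 0.5128 -0.1552  0.012 ]
or [257.8 192.5] 28 [ 0.4909 -0.0392  0.012 ]
or [326.3 231.1] 9 [0.4255 0.1591 0.012 ]
bl [223.5 148.3] 10 [ 0.4773 -0.2311  0.016 ]
bl [251.8 161.1] 12 [ 0.4398 -0.1405  0.016 ]
bl [272.2 182.2] 12 [ 0.4406 -0.0433  0.016 ]
bl [310.9 240.1] 15 [0.4754 0.159  0.016 ]
bl [295.6 299.9] 3687 [0.6012 0.2575 0.016 ]
ye [305.  286.5] 72 [0.5895 0.2662 0.08  ]
ye [284.9 299.5] 72 [0.6403 0.265  0.08  ]
```

Run:
```python
from h import *
goto([.612,.262,.16],-2)
```

```text
t 0.2 at [ 0.2397 -0.5767  0.2017] q6 -10.2 off [ 0.6656 -0.6316  0.0426] dr [-6.000e-02 -5.000e-02 -6.543e+01]
```

servo_tool:
  targets:
    - {"offset": [0.333, -0.316, 0.02], "dr": [0, 0, -33]}
    - {"offset": [0.333, -0.316, 0.02], "dr": [0, 0, -33]}
    - {"offset": [0.333, -0.316, 0.02], "dr": [0, 0, -33]}
    - {"offset": [0.333, -0.316, 0.02], "dr": [0, 0, -33]}
    - {"offset": [0.333, -0.316, 0.02], "dr": [0, 0, -33]}
    - {"offset": [0.333, -0.316, 0.02], "dr": [0, 0, -33]}
    - {"offset": [0.333, -0.316, 0.02], "dr": [0, 0, -33]}
    - {"offset": [0.333, -0.316, 0.02], "dr": [0, 0, -33]}
    - {"offset": [0.666, -0.632, 0.043], "dr": [0, 0, -65.4]}
    - {"offset": [0.666, -0.632, 0.043], "dr": [0, 0, -65.4]}
    - {"offset": [0.666, -0.632, 0.043], "dr": [0, 0, -65.4]}
    - {"offset": [0.666, -0.632, 0.043], "dr": [0, 0, -65.4]}
    - {"offset": [0.666, -0.632, 0.043], "dr": [0, 0, -65.4]}
    - {"offset": [0.666, -0.632, 0.043], "dr": [0, 0, -65.4]}
    - {"offset": [0.666, -0.632, 0.043], "dr": [0, 0, -65.4]}
    - {"offset": [0.666, -0.632, 0.043], "dr": [0, 0, -65.4]}
    - {"offset": [0.666, -0.632, 0.043], "dr": [0, 0, -65.4]}
    - {"offset": [0.666, -0.632, 0.043], "dr": [0, 0, -65.4]}
    - {"offset": [0.666, -0.632, 0.043], "dr": [0, 0, -65.4]}
    - {"offset": [0.666, -0.632, 0.043], "dr": [0, 0, -65.4]}
  gripper: -1

```text
time_s: 1.87
position: [0.5779, 0.1859, 0.1632]
tcp_rot: [[0.035, 0.999, -0.0], [0.999, -0.035, -0.0], [-0.0, -0.0, -1.0]]
force: [0.9, -1.1, -0.0]
opening: 1.003
grasp_force: 0.0
```

Run:
```python
from h import *
s=bot.read_state(); print(np.round(s["force"],2))
c=viewer.capture("scene"); cv2.imwrite("pics/s1.png",cv2.resize(c["color"][220:384,180:400,::-1],None,fx=3.4,fy=3.4,interpolation=cv2.INTER_CUBIC))
goto([.612,.262,.16],-2)
goto([.612,.262,.055],-2)
```

```text
[ 0.91 -1.12 -0.05]
t 1.92 at [0.5817 0.1932 0.1632] q6 9.4 off [0.0697 0.028  0.0039] dr [ 0.34 -0.37  0.16]
t 1.92 at [0.5817 0.1932 0.1632] q6 9.4 off [0.0691 0.0274 0.1089] dr [ 0.34 -0.37  0.16]
```

View pics/s1.png

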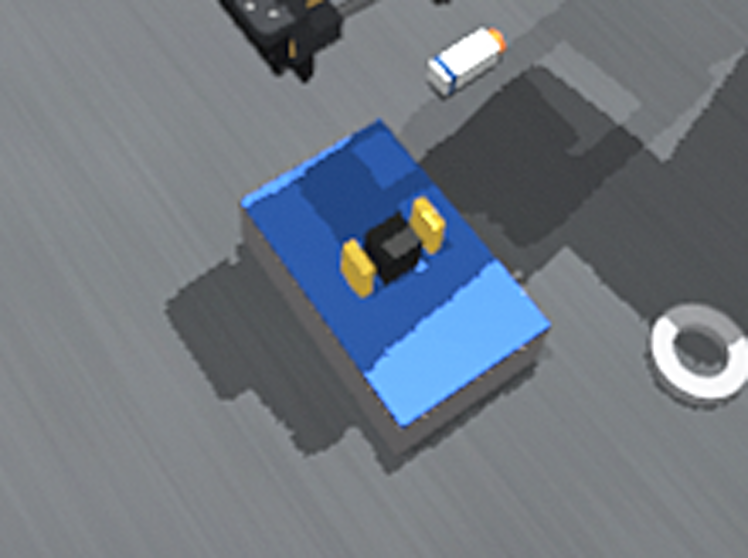

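Run:
```python
from h import *
c=viewer.capture("scene"); g=lambda x,y,z:ray(c,x/3.4+180-.35,y/3.4+220-.35,z)[:2]
P=np.array([g(x,y,.051) for x,y in[(380,122),(243,203),(402,425),(550,326)]]);print(P.round(4),P.mean(0).round(4))
for a,b in((0,1),(3,2)): d=P[b]-P[a];print(np.degrees(np.arctan2(d[1],d[0])),np.linalg.norm(d))
for a,b in((0,3),(1,2)): d=P[b]-P[a];print(np.degrees(np.arctan2(d[1],d[0]))-90,np.linalg.norm(d))
a,b=g(425,207,.086),g(352,246,.086);print(a,b,(a+b)/2)
goto([.612,.262,.16],-2)
```

```text
[[0.5547 0.1807]
 [0.6617 0.177 ]
 [0.6673 0.3428]
 [0.5593 0.348 ]] [0.6108 0.2621]
-1.9802155018044927 0.1070372865258842
-2.732399770472949 0.10815900694656722
-1.5552607255837074 0.16733760718629995
-1.9357679650692035 0.1659131739099783
[0.58406249 0.25762325] [0.63523407 0.25239425] [0.60964828 0.25500875]
t 1.97 at [0.5798 0.1893 0.1631] q6 9.2 off [0.0736 0.03   0.0034] dr [ 0.19 -0.15  0.29]
```

servo_tool:
  targets:
    - {"offset": [0.0727, 0.0287, 0.03], "dr": [0, 0, 0]}
    - {"offset": [0.0727, 0.0287, 0.03], "dr": [0, 0, 0]}
    - {"offset": [0.0727, 0.0287, 0.03], "dr": [0, 0, 0]}
    - {"offset": [0.0727, 0.0287, 0.05], "dr": [0, 0, 0]}
    - {"offset": [0.0727, 0.0287, 0.06], "dr": [0, 0, 0]}
    - {"offset": [0.0727, 0.0287, 0.06], "dr": [0, 0, 0]}
    - {"offset": [0.0727, 0.0287, 0.06], "dr": [0, 0, 0]}
    - {"offset": [0.0727, 0.0287, 0.06], "dr": [0, 0, 0]}

```text
time_s: 2.63
position: [0.6092, 0.2545, 0.1041]
tcp_rot: [[0.037, 0.999, 0.001], [0.999, -0.037, 0.0], [0.0, 0.001, -1.0]]
force: [0.4, -0.7, -0.2]
opening: 0.997
grasp_force: 0.0
```

Run:
```python
from h import *
c=viewer.capture("scene"); cv2.imwrite("pics/s2.png",cv2.resize(c["color"][220:384,180:400,::-1],None,fx=3.4,fy=3.4,interpolation=cv2.INTER_CUBIC))
goto([.611,.261,.055],-2)
```

```text
t 2.68 at [0.6095 0.2547 0.1045] q6 15.1 off [0.0063 0.0012 0.0495] dr [ 0.09 -0.02 -0.09]
```

View pics/s2.png

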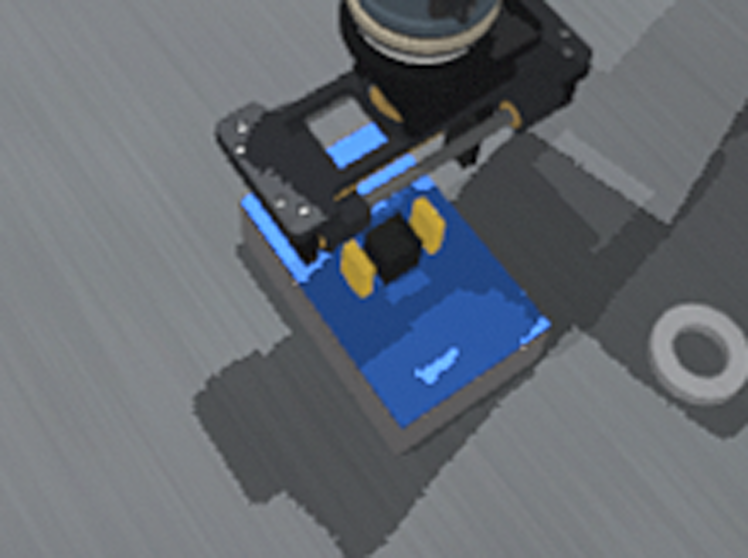

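servo_tool:
  targets:
    - {"offset": [0.006, 0.0015, 0], "dr": [0, 0, 0]}
    - {"offset": [0.006, 0.0015, 0.015], "dr": [0, 0, 0]}
    - {"offset": [0.006, 0.0015, 0.03], "dr": [0, 0, 0]}
    - {"offset": [0.006, 0.0015, 0.04], "dr": [0, 0, 0]}
    - {"offset": [0.006, 0.0015, 0.048], "dr": [0, 0, 0]}
    - {"offset": [0.006, 0.0015, 0.048], "dr": [0, 0, 0]}
    - {"offset": [0.006, 0.0015, 0.048], "dr": [0, 0, 0]}
    - {"offset": [0.006, 0.0015, 0.048], "dr": [0, 0, 0]}
    - {"offset": [0.006, 0.0015, 0.048], "dr": [0, 0, 0]}

```text
time_s: 3.43
position: [0.6113, 0.2615, 0.0563]
tcp_rot: [[0.036, 0.999, 0.002], [0.999, -0.036, 0.0], [0.001, 0.002, -1.0]]
force: [-1.0, 0.5, 0.5]
opening: 0.999
grasp_force: 0.0
```

servo_tool:
  targets:
    - {"offset": [0, 0, 0], "dr": [0, 0, 0]}
    - {"offset": [0, 0, 0], "dr": [0, 0, 0]}
    - {"offset": [0, 0, 0], "dr": [0, 0, 0]}
    - {"offset": [0, 0, 0], "dr": [0, 0, 0]}
    - {"offset": [0, 0, 0], "dr": [0, 0, 0]}
    - {"offset": [0, 0, 0], "dr": [0, 0, 0]}
    - {"offset": [0, 0, 0], "dr": [0, 0, 0]}
    - {"offset": [0, 0, 0], "dr": [0, 0, 0]}
    - {"offset": [0, 0, 0], "dr": [0, 0, 0]}
    - {"offset": [0, 0, 0], "dr": [0, 0, 0]}
  gripper: 1

```text
time_s: 4.27
position: [0.6102, 0.2613, 0.056]
tcp_rot: [[0.035, 0.999, -0.001], [0.999, -0.035, -0.0], [-0.0, -0.001, -1.0]]
force: [-2.0, -0.6, 5.7]
opening: 0.478
grasp_force: 30.0
```

servo_tool:
  targets:
    - {"offset": [0, 0, -0.01], "dr": [0, 0, 0]}
    - {"offset": [0, 0, -0.02], "dr": [0, 0, 0]}
    - {"offset": [0, 0, -0.03], "dr": [0, 0, 0]}
    - {"offset": [0, 0, -0.045], "dr": [0, 0, 0]}
    - {"offset": [0, 0, -0.06], "dr": [0, 0, 0]}
    - {"offset": [0, 0, -0.07], "dr": [0, 0, 0]}
    - {"offset": [0, 0, -0.07], "dr": [0, 0, 0]}
    - {"offset": [0, 0, -0.07], "dr": [0, 0, 0]}
    - {"offset": [0, 0, -0.07], "dr": [0, 0, 0]}

```text
time_s: 5.02
position: [0.61, 0.2611, 0.1249]
tcp_rot: [[0.036, 0.999, -0.001], [0.999, -0.036, -0.0], [-0.0, -0.001, -1.0]]
force: [-0.1, -0.3, -1.0]
opening: 0.477
grasp_force: 30.0
```

Run:
```python
from h import *
c=viewer.capture("scene"); cv2.imwrite("pics/s3.png",cv2.resize(c["color"][200:384,160:400,::-1],None,fx=3.2,fy=3.2,interpolation=cv2.INTER_CUBIC))
goto([.64,.01,.126],0)
```

```text
t 5.07 at [0.6097 0.261  0.1245] q6 15.6 off [-0.2498  0.0392 -0.0015] dr [-0.11  0.03 -2.04]
```

View pics/s3.png

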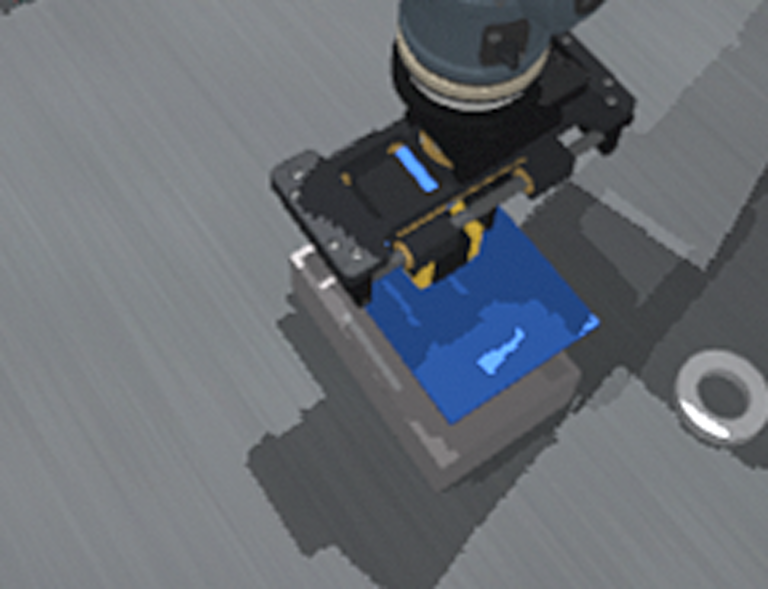

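The lid is lifted clear of the grey case, so I'll carry it aside.

servo_tool:
  targets:
    - {"offset": [-0.025, 0.004, 0], "dr": [0, 0, 0]}
    - {"offset": [-0.05, 0.008, 0], "dr": [0, 0, 0]}
    - {"offset": [-0.075, 0.012, 0], "dr": [0, 0, 0]}
    - {"offset": [-0.1, 0.016, 0], "dr": [0, 0, -1]}
    - {"offset": [-0.125, 0.02, 0], "dr": [0, 0, -1]}
    - {"offset": [-0.15, 0.024, 0], "dr": [0, 0, -2]}
    - {"offset": [-0.175, 0.028, 0], "dr": [0, 0, -2]}
    - {"offset": [-0.2, 0.032, 0], "dr": [0, 0, -2]}
    - {"offset": [-0.225, 0.036, 0], "dr": [0, 0, -2]}
    - {"offset": [-0.24, 0.039, 0], "dr": [0, 0, -2]}
    - {"offset": [-0.25, 0.039, 0], "dr": [0, 0, -2]}
    - {"offset": [-0.25, 0.039, 0.02], "dr": [0, 0, -2]}
    - {"offset": [-0.25, 0.039, 0.04], "dr": [0, 0, -2]}
    - {"offset": [-0.25, 0.039, 0.06], "dr": [0, 0, -2]}
    - {"offset": [-0.25, 0.039, 0.075], "dr": [0, 0, -2]}
    - {"offset": [-0.25, 0.039, 0.085], "dr": [0, 0, -2]}
    - {"offset": [-0.25, 0.039, 0.092], "dr": [0, 0, -2]}
    - {"offset": [-0.25, 0.039, 0.096], "dr": [0, 0, -2]}
    - {"offset": [-0.25, 0.039, 0.096], "dr": [0, 0, -2]}
    - {"offset": [-0.25, 0.039, 0.096], "dr": [0, 0, -2]}

```text
time_s: 6.73
position: [0.6412, 0.0102, 0.0299]
tcp_rot: [[0.0, 1.0, 0.001], [1.0, -0.0, -0.0], [-0.0, 0.001, -1.0]]
force: [0.3, 0.2, -1.5]
opening: 0.479
grasp_force: 30.0
```

servo_tool:
  targets:
    - {"offset": [0, 0, 0.002], "dr": [0, 0, 0]}
    - {"offset": [0, 0, 0.004], "dr": [0, 0, 0]}
    - {"offset": [0, 0, 0.005], "dr": [0, 0, 0]}
    - {"offset": [0, 0, 0.005], "dr": [0, 0, 0]}
    - {"offset": [0, 0, 0.005], "dr": [0, 0, 0]}

```text
time_s: 7.15
position: [0.6407, 0.01, 0.0246]
tcp_rot: [[0.001, 1.0, 0.0], [1.0, -0.001, -0.0], [-0.0, 0.0, -1.0]]
force: [-0.4, 0.0, -2.8]
opening: 0.481
grasp_force: 30.0
```

servo_tool:
  targets:
    - {"offset": [0, 0, 0], "dr": [0, 0, 0]}
    - {"offset": [0, 0, 0], "dr": [0, 0, 0]}
    - {"offset": [0, 0, 0], "dr": [0, 0, 0]}
    - {"offset": [0, 0, 0], "dr": [0, 0, 0]}
    - {"offset": [0, 0, 0], "dr": [0, 0, 0]}
    - {"offset": [0, 0, 0], "dr": [0, 0, 0]}
    - {"offset": [0, 0, -0.02], "dr": [0, 0, 0]}
    - {"offset": [0, 0, -0.04], "dr": [0, 0, 0]}
    - {"offset": [0, 0, -0.06], "dr": [0, 0, 0]}
    - {"offset": [0, 0, -0.09], "dr": [0, 0, 0]}
    - {"offset": [0, 0, -0.12], "dr": [0, 0, 0]}
    - {"offset": [0, 0, -0.12], "dr": [0, 0, 0]}
    - {"offset": [0, 0, -0.12], "dr": [0, 0, 0]}
    - {"offset": [0, 0, -0.12], "dr": [0, 0, 0]}
  gripper: -1

```text
time_s: 8.32
position: [0.6403, 0.0101, 0.1444]
tcp_rot: [[0.001, 1.0, -0.0], [1.0, -0.001, 0.0], [0.0, -0.0, -1.0]]
force: [-0.1, 0.7, -0.1]
opening: 1.0
grasp_force: 0.0
```

Run:
```python
from h import *
for n in("scene","top"):
    c=viewer.capture(n)
    if n=="scene": cv2.imwrite("pics/s4.png",cv2.resize(c["color"][100:384,160:400,::-1],None,fx=2.1,fy=2.1,interpolation=cv2.INTER_CUBIC))
    for nm,r,z in(("or",OR,.012),("bl",BL,.016)):
        for b in blobs(c,*r,z)[0]:
            if b[1]<40 and b[2][0]>.38 and -.4<b[2][1]:print(n,nm,*b)
goto([.454,.159,.11],88)
```

```text
scene or [202.7 159.7] 7 [ 0.5485 -0.2298  0.012 ]
scene or [214.5 168. ] 8 [ 0.5381 -0.1824  0.012 ]
scene or [226.5 167.5] 4 [ 0.5097 -0.1645  0.012 ]
scene or [202. 175.] 23 [ 0.5802 -0.1798  0.012 ]
scene or [227.5 172.5] 4 [ 0.5177 -0.1468  0.012 ]
scene or [190.  180.7] 10 [ 0.6173 -0.1807  0.012 ]
scene or [257.8 192.9] 23 [ 0.4917 -0.0381  0.012 ]
scene or [327.2 232.6] 5 [0.4267 0.1636 0.012 ]
scene bl [159.2 165.5] 4 [ 0.6611 -0.2776  0.016 ]
scene bl [272.4 182.5] 11 [ 0.4408 -0.0422  0.016 ]
scene bl [310.9 240.1] 15 [0.4754 0.159  0.016 ]
top or [298.2 193.7] 10 [ 0.5109 -0.1583  0.012 ]
top or [263.3 199.8] 12 [ 0.4902 -0.0399  0.012 ]
top or [329.5 223. ] 4 [ 0.4117 -0.2634  0.012 ]
top or [326.5 224.5] 6 [ 0.4067 -0.2532  0.012 ]
top bl [262.4 143.5] 26 [ 0.6822 -0.0371  0.016 ]
top bl [260.6 158.3] 7 [ 0.6315 -0.0307  0.016 ]
top bl [322.  203.3] 7 [ 0.4782 -0.2382  0.016 ]
top bl [266.  214.2] 5 [ 0.4416 -0.0486  0.016 ]
top bl [294.  214.7] 7 [ 0.4398 -0.1431  0.016 ]
t 8.42 at [0.6395 0.0102 0.143 ] q6 -9.0 off [ 0.1487 -0.1854  0.0336] dr [ -0.12  -0.15 -88.04]
```

View pics/s4.png

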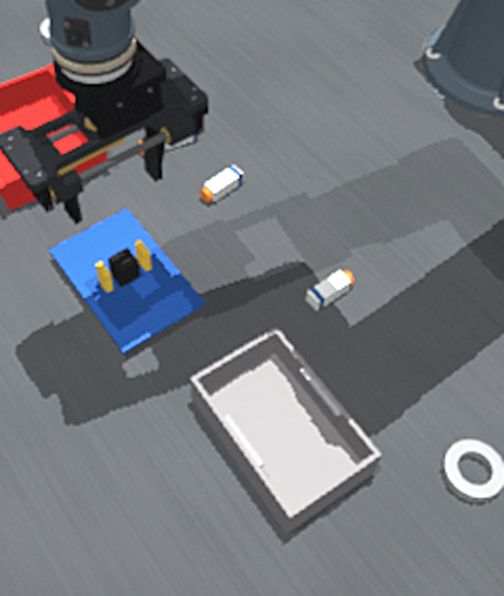

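servo_tool:
  targets:
    - {"offset": [0.03, -0.037, 0], "dr": [0, 0, -7]}
    - {"offset": [0.06, -0.074, 0.01], "dr": [0, 0, -14]}
    - {"offset": [0.09, -0.11, 0.02], "dr": [0, 0, -21]}
    - {"offset": [0.12, -0.15, 0.03], "dr": [0, 0, -28]}
    - {"offset": [0.149, -0.1865, 0.033], "dr": [0, 0, -35]}
    - {"offset": [0.149, -0.1865, 0.033], "dr": [0, 0, -42]}
    - {"offset": [0.149, -0.1865, 0.033], "dr": [0, 0, -49]}
    - {"offset": [0.149, -0.1865, 0.033], "dr": [0, 0, -56]}
    - {"offset": [0.149, -0.1865, 0.033], "dr": [0, 0, -63]}
    - {"offset": [0.149, -0.1865, 0.033], "dr": [0, 0, -70]}
    - {"offset": [0.149, -0.1865, 0.033], "dr": [0, 0, -77]}
    - {"offset": [0.149, -0.1865, 0.033], "dr": [0, 0, -84]}
    - {"offset": [0.149, -0.1865, 0.033], "dr": [0, 0, -90]}
    - {"offset": [0.149, -0.1865, 0.033], "dr": [0, 0, -90]}
    - {"offset": [0.149, -0.1865, 0.033], "dr": [0, 0, -90]}
    - {"offset": [0.149, -0.1865, 0.033], "dr": [0, 0, -90]}
    - {"offset": [0.149, -0.1865, 0.033], "dr": [0, 0, -90]}

```text
time_s: 9.83
position: [0.454, 0.1591, 0.1111]
tcp_rot: [[-1.0, 0.002, -0.001], [0.002, 1.0, -0.0], [0.001, -0.0, -1.0]]
force: [-0.1, 0.6, 0.1]
opening: 1.003
grasp_force: 0.0
```

Run:
```python
from h import *
c=viewer.capture("scene")
for nm,r,z in(("or",OR,.012),("bl",BL,.016)):
    for b in blobs(c,*r,z,3)[0]:
        if b[1]<40 and b[2][0]>.38 and -.3<b[2][1]:print(nm,*b)
goto([.453,.159,.003],90)
```

```text
or [238.6 135.3] 15 [ 0.4083 -0.2559  0.012 ]
or [227.4 170.1] 18 [ 0.513  -0.1546  0.012 ]
or [257.9 192.7] 25 [ 0.4912 -0.0385  0.012 ]
or [326.3 231.2] 12 [0.4258 0.1594 0.012 ]
bl [223.5 148.3] 10 [ 0.4773 -0.2311  0.016 ]
bl [251.8 161.1] 12 [ 0.4398 -0.1405  0.016 ]
bl [272.2 182.2] 12 [ 0.4406 -0.0433  0.016 ]
bl [310.9 240.1] 15 [0.4754 0.159  0.016 ]
t 9.88 at [0.4541 0.1591 0.1112] q6 -83.9 off [ 1.000e-03 -1.000e-04  1.082e-01] dr [-0.   -0.03 -0.1 ]
```

servo_tool:
  targets:
    - {"offset": [0.001, 0, 0.03], "dr": [0, 0, 0]}
    - {"offset": [0.001, 0, 0.06], "dr": [0, 0, 0]}
    - {"offset": [0.001, 0, 0.08], "dr": [0, 0, 0]}
    - {"offset": [0.001, 0, 0.095], "dr": [0, 0, 0]}
    - {"offset": [0.001, 0, 0.103], "dr": [0, 0, 0]}
    - {"offset": [0.001, 0, 0.106], "dr": [0, 0, 0]}
    - {"offset": [0.001, 0, 0.106], "dr": [0, 0, 0]}
    - {"offset": [0.001, 0, 0.106], "dr": [0, 0, 0]}
    - {"offset": [0.001, 0, 0.106], "dr": [0, 0, 0]}

```text
time_s: 10.63
position: [0.454, 0.1593, 0.0063]
tcp_rot: [[-1.0, 0.001, 0.002], [0.001, 1.0, 0.0], [-0.002, 0.0, -1.0]]
force: [0.5, 0.0, 0.0]
opening: 1.001
grasp_force: 0.0
```

servo_tool:
  targets:
    - {"offset": [0, 0, 0], "dr": [0, 0, 0]}
    - {"offset": [0, 0, 0], "dr": [0, 0, 0]}
    - {"offset": [0, 0, 0], "dr": [0, 0, 0]}
    - {"offset": [0, 0, 0], "dr": [0, 0, 0]}
    - {"offset": [0, 0, 0], "dr": [0, 0, 0]}
    - {"offset": [0, 0, 0], "dr": [0, 0, 0]}
    - {"offset": [0, 0, 0], "dr": [0, 0, 0]}
    - {"offset": [0, 0, 0], "dr": [0, 0, 0]}
    - {"offset": [0, 0, 0], "dr": [0, 0, 0]}
    - {"offset": [0, 0, -0.02], "dr": [0, 0, 0]}
    - {"offset": [0, 0, -0.04], "dr": [0, 0, 0]}
    - {"offset": [0, 0, -0.07], "dr": [0, 0, 0]}
    - {"offset": [0, 0, -0.1], "dr": [0, 0, 0]}
    - {"offset": [0, 0, -0.1], "dr": [0, 0, 0]}
    - {"offset": [0, 0, -0.1], "dr": [0, 0, 0]}
    - {"offset": [0, 0, -0.1], "dr": [0, 0, 0]}
  gripper: 1

```text
time_s: 11.97
position: [0.4528, 0.1591, 0.1052]
tcp_rot: [[-1.0, 0.001, -0.0], [0.001, 1.0, -0.0], [0.0, -0.0, -1.0]]
force: [-0.5, -0.3, -0.6]
opening: 0.01
grasp_force: 0.0
```

```bash
cat >> h.py <<'E'
def fr(c,yaw,x,y):
    a=np.radians(yaw); return [c[0]+x*np.cos(a)-y*np.sin(a),c[1]+x*np.sin(a)+y*np.cos(a)]
CASE=[.6105,.2615]
E
python3 - <<'E'
from h import *
p=fr(CASE,-2,0.003,-.043)
goto([*p,.105],88)
E
```

```text
t 11.97 at [0.4528 0.1591 0.1052] q6 -84.0 off [-1.592e-01  5.940e-02  1.000e-04] dr [-0.   -0.03  1.97]
```

Run:
```python
from h import *
c=viewer.capture("scene")
cv2.imwrite("pics/s5.png",cv2.resize(c["color"][130:300,220:400,::-1],None,fx=3.5,fy=3.5,interpolation=cv2.INTER_CUBIC))
for n in("scene","top"):
  c=viewer.capture(n)
  for nm,r,z in(("or",OR,.012),("bl",BL,.016)):
    for b in blobs(c,*r,z,3)[0]:
        if b[1]<40 and b[2][0]>.38 and -.3<b[2][1]:print(n,nm,*b)
```

```text
scene or [238.6 135.3] 15 [ 0.4083 -0.2559  0.012 ]
scene or [227.4 170.1] 18 [ 0.513  -0.1546  0.012 ]
scene or [257.9 192.6] 26 [ 0.491  -0.0387  0.012 ]
scene or [326.1 231.2] 14 [0.4261 0.159  0.012 ]
scene bl [223.5 148.3] 10 [ 0.4773 -0.2311  0.016 ]
scene bl [251.8 161.1] 12 [ 0.4398 -0.1405  0.016 ]
scene bl [272.4 182.5] 11 [ 0.4408 -0.0422  0.016 ]
scene bl [310.9 240.1] 15 [0.4754 0.159  0.016 ]
top or [247.5 148. ] 4 [0.6675 0.0138 0.012 ]
top or [298.2 193.7] 10 [ 0.5109 -0.1583  0.012 ]
top or [263.5 199.7] 11 [ 0.4905 -0.0406  0.012 ]
top or [327.9 224. ] 12 [ 0.4083 -0.258   0.012 ]
top bl [322.  203.3] 7 [ 0.4782 -0.2382  0.016 ]
top bl [266.  214.2] 5 [ 0.4416 -0.0486  0.016 ]
top bl [294.  214.7] 7 [ 0.4398 -0.1431  0.016 ]
```

View pics/s5.png

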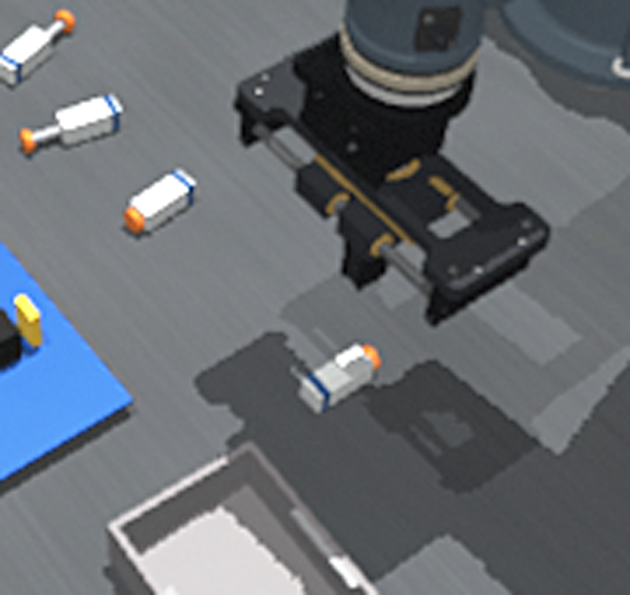

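The gauge has not moved; I lifted before the fingers finished closing. I'll retry with a longer dwell.

servo_tool:
  targets:
    - {"offset": [0, 0, 0], "dr": [0, 0, 0]}
    - {"offset": [0, 0, 0], "dr": [0, 0, 0]}
    - {"offset": [0, 0, 0], "dr": [0, 0, 0]}
    - {"offset": [0, 0, 0], "dr": [0, 0, 0]}
    - {"offset": [0, 0, 0], "dr": [0, 0, 0]}
    - {"offset": [0, 0, 0], "dr": [0, 0, 0]}
    - {"offset": [0, 0, 0], "dr": [0, 0, 0]}
    - {"offset": [0, 0, 0], "dr": [0, 0, 0]}
    - {"offset": [0, 0, 0.03], "dr": [0, 0, 0]}
    - {"offset": [0, 0, 0.06], "dr": [0, 0, 0]}
    - {"offset": [0, 0, 0.08], "dr": [0, 0, 0]}
    - {"offset": [0, 0, 0.092], "dr": [0, 0, 0]}
    - {"offset": [0, 0, 0.1], "dr": [0, 0, 0]}
    - {"offset": [0, 0, 0.1], "dr": [0, 0, 0]}
    - {"offset": [0, 0, 0.1], "dr": [0, 0, 0]}
    - {"offset": [0, 0, 0.1], "dr": [0, 0, 0]}
  gripper: 0

```text
time_s: 13.45
position: [0.4539, 0.1593, 0.0061]
tcp_rot: [[-1.0, 0.001, 0.002], [0.001, 1.0, 0.0], [-0.002, 0.0, -1.0]]
force: [-0.3, -0.0, 1.5]
opening: 0.498
grasp_force: 0.0
```

servo_tool:
  targets:
    - {"offset": [0, 0, 0], "dr": [0, 0, 0]}
    - {"offset": [0, 0, 0], "dr": [0, 0, 0]}
    - {"offset": [0, 0, 0], "dr": [0, 0, 0]}
    - {"offset": [0, 0, 0], "dr": [0, 0, 0]}
    - {"offset": [0, 0, 0], "dr": [0, 0, 0]}
    - {"offset": [0, 0, 0], "dr": [0, 0, 0]}
    - {"offset": [0, 0, 0], "dr": [0, 0, 0]}
    - {"offset": [0, 0, 0], "dr": [0, 0, 0]}
    - {"offset": [0, 0, 0], "dr": [0, 0, 0]}
    - {"offset": [0, 0, 0], "dr": [0, 0, 0]}
    - {"offset": [0, 0, 0], "dr": [0, 0, 0]}
    - {"offset": [0, 0, 0], "dr": [0, 0, 0]}
  gripper: 1

```text
time_s: 14.45
position: [0.4532, 0.1592, 0.0054]
tcp_rot: [[-1.0, 0.001, -0.0], [0.001, 1.0, -0.0], [0.0, -0.0, -1.0]]
force: [0.1, 0.8, -0.5]
opening: 0.007
grasp_force: 0.0
```

Run:
```python
from h import *
c=viewer.capture("scene")
cv2.imwrite("pics/s6.png",cv2.resize(c["color"][180:290,250:400,::-1],None,fx=4,fy=4,interpolation=cv2.INTER_CUBIC))
for n in("scene","top"):
  c=viewer.capture(n)
  print(n,c["camera_matrix"]@(c["R"]@bot.read_state()["position"]+c["t"]))
  for nm,r,z in(("or",OR,.012),("bl",BL,.016)):
    for b in blobs(c,*r,z,3)[0]:
        if b[1]<40 and b[2][0]>.38 and .1<b[2][1]<.3:print(n,nm,*b)
```

```text
scene [309.99733833 232.53678701   0.97653971]
scene bl [310.9 240.1] 15 [0.4754 0.159  0.016 ]
top [272.42173414 280.58620778   1.33094756]
```

View pics/s6.png

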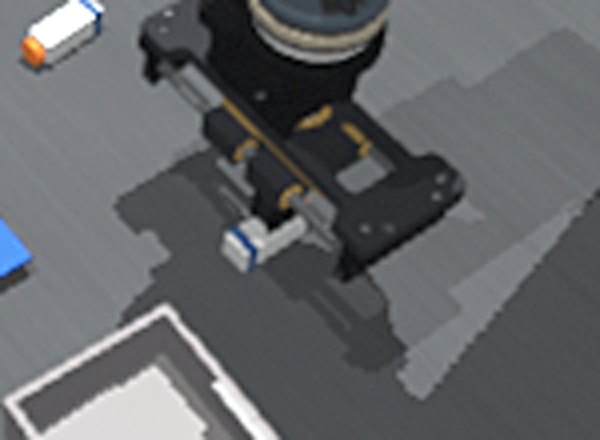

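The shut fingers cover only the top of the block, and their tips sit about 4 px above the projected TCP. The real fingertips therefore seem to be roughly 15 mm higher than reported. I'll open and feel downward while watching the force.

servo_tool:
  targets:
    - {"offset": [0, 0, 0], "dr": [0, 0, 0]}
    - {"offset": [0, 0, 0], "dr": [0, 0, 0]}
    - {"offset": [0, 0, 0], "dr": [0, 0, 0]}
    - {"offset": [0, 0, 0], "dr": [0, 0, 0]}
    - {"offset": [0, 0, 0], "dr": [0, 0, 0]}
    - {"offset": [0, 0, 0], "dr": [0, 0, 0]}
    - {"offset": [0, 0, 0], "dr": [0, 0, 0]}
    - {"offset": [0, 0, 0], "dr": [0, 0, 0]}
    - {"offset": [0, 0, 0.002], "dr": [0, 0, 0]}
    - {"offset": [0, 0, 0.004], "dr": [0, 0, 0]}
    - {"offset": [0, 0, 0.005], "dr": [0, 0, 0]}
    - {"offset": [0, 0, 0.005], "dr": [0, 0, 0]}
    - {"offset": [0, 0, 0.005], "dr": [0, 0, 0]}
  gripper: 0

```text
time_s: 15.68
position: [0.4531, 0.1592, 0.0003]
tcp_rot: [[-1.0, 0.001, -0.0], [0.001, 1.0, -0.0], [0.0, -0.0, -1.0]]
force: [-0.9, 0.5, 0.1]
opening: 0.498
grasp_force: 0.0
```

Run:
```python
from h import *
s=bot.read_state();print(s["position"],s["force"],s["joint_positions"],s["tau"])
c=viewer.capture("scene")
p=c["camera_matrix"]@(c["R"]@s["position"]+c["t"]);print(p/p[2])
cv2.imwrite("pics/s7.png",cv2.resize(c["color"][190:260,270:360,::-1],None,fx=8,fy=8,interpolation=cv2.INTER_CUBIC))
```

```text
[4.53140630e-01 1.59158008e-01 2.65991952e-04] [-0.94689791  0.45478443  0.14834749] [ 5.98976732e+00  4.00653196e+01  1.11107297e+02  1.27012680e-03
  2.88456764e+01 -8.39728731e+01] [-4.62417200e-03 -3.84211671e+01 -4.84764040e+00 -1.39445113e-02
  8.02494166e-02  3.38669781e-05]
[317.23524664 239.25767442   1.        ]
```

View pics/s7.png

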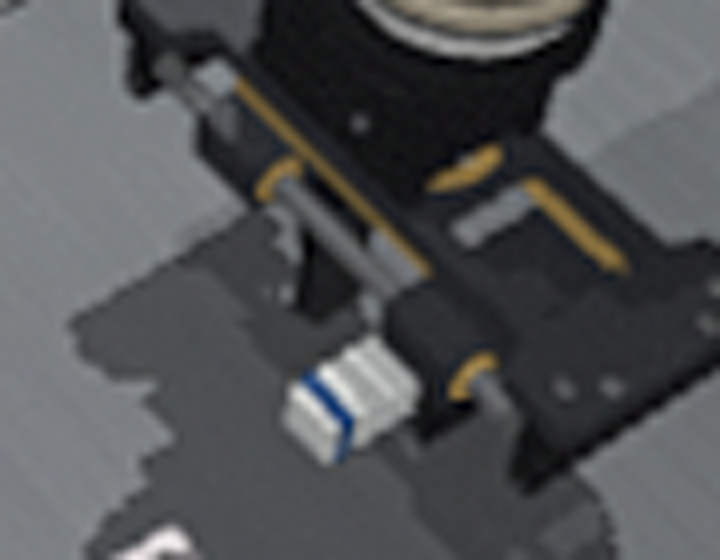

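The gauge sits between the open fingers, whose tips are still above the bench with no contact. I'll go lower.

servo_tool:
  targets:
    - {"offset": [0, 0, 0.002], "dr": [0, 0, 0]}
    - {"offset": [0, 0, 0.004], "dr": [0, 0, 0]}
    - {"offset": [0, 0, 0.006], "dr": [0, 0, 0]}
    - {"offset": [0, 0, 0.006], "dr": [0, 0, 0]}
    - {"offset": [0, 0, 0.006], "dr": [0, 0, 0]}

```text
time_s: 16.15
position: [0.4531, 0.1592, -0.0058]
tcp_rot: [[-1.0, 0.001, -0.0], [0.001, 1.0, -0.0], [0.0, -0.0, -1.0]]
force: [-0.2, 0.2, 0.8]
opening: 0.501
grasp_force: 0.0
```

servo_tool:
  targets:
    - {"offset": [0, 0, 0.002], "dr": [0, 0, 0]}
    - {"offset": [0, 0, 0.004], "dr": [0, 0, 0]}
    - {"offset": [0, 0, 0.004], "dr": [0, 0, 0]}
    - {"offset": [0, 0, 0.004], "dr": [0, 0, 0]}

```text
time_s: 16.48
position: [0.4531, 0.1592, -0.0097]
tcp_rot: [[-1.0, 0.001, -0.0], [0.001, 1.0, -0.0], [0.0, -0.0, -1.0]]
force: [0.1, -0.6, -0.0]
opening: 0.502
grasp_force: 0.0
```

servo_tool:
  targets:
    - {"offset": [0, 0, 0], "dr": [0, 0, 0]}
    - {"offset": [0, 0, 0], "dr": [0, 0, 0]}
    - {"offset": [0, 0, 0], "dr": [0, 0, 0]}
    - {"offset": [0, 0, 0], "dr": [0, 0, 0]}
    - {"offset": [0, 0, 0], "dr": [0, 0, 0]}
    - {"offset": [0, 0, 0], "dr": [0, 0, 0]}
    - {"offset": [0, 0, 0], "dr": [0, 0, 0]}
    - {"offset": [0, 0, 0], "dr": [0, 0, 0]}
    - {"offset": [0, 0, 0], "dr": [0, 0, 0]}
    - {"offset": [0, 0, 0], "dr": [0, 0, 0]}
  gripper: 1

```text
time_s: 17.32
position: [0.4533, 0.1592, -0.0095]
tcp_rot: [[-1.0, 0.001, 0.0], [0.001, 1.0, 0.0], [-0.0, 0.0, -1.0]]
force: [0.3, -0.1, 1.2]
opening: 0.232
grasp_force: 30.0
```

Gripped: the opening is 20 mm. The reported z is biased, but placing is relative, so that doesn't matter.

servo_tool:
  targets:
    - {"offset": [0, 0, -0.02], "dr": [0, 0, 0]}
    - {"offset": [0, 0, -0.04], "dr": [0, 0, 0]}
    - {"offset": [0, 0, -0.07], "dr": [0, 0, 0]}
    - {"offset": [0, 0, -0.1], "dr": [0, 0, 0]}
    - {"offset": [-0.03, 0.01, -0.1], "dr": [0, 0, 0]}
    - {"offset": [-0.06, 0.02, -0.1], "dr": [0, 0, 0]}
    - {"offset": [-0.09, 0.03, -0.1], "dr": [0, 0, 0]}
    - {"offset": [-0.12, 0.04, -0.1], "dr": [0, 0, 2]}
    - {"offset": [-0.14, 0.05, -0.1], "dr": [0, 0, 2]}
    - {"offset": [-0.159, 0.059, -0.1], "dr": [0, 0, 2]}
    - {"offset": [-0.159, 0.059, -0.1], "dr": [0, 0, 2]}
    - {"offset": [-0.159, 0.059, -0.1], "dr": [0, 0, 2]}
    - {"offset": [-0.159, 0.059, -0.1], "dr": [0, 0, 2]}

```text
time_s: 18.4
position: [0.6104, 0.2177, 0.0895]
tcp_rot: [[-0.999, 0.035, -0.003], [0.035, 0.999, -0.001], [0.003, -0.001, -1.0]]
force: [-1.3, 0.0, -1.5]
opening: 0.227
grasp_force: 30.0
```

Run:
```python
from h import *
c=viewer.capture("scene"); print(bot.read_state()["opening"])
cv2.imwrite("pics/s8.png",cv2.resize(c["color"][210:384,190:400,::-1],None,fx=3.4,fy=3.4,interpolation=cv2.INTER_CUBIC))
for b in blobs(c,*OR,.09)[0]:
    if b[1]<60 and b[0][1]>200: print(*b)
p=fr(CASE,-2,0.003,-.043)
goto([*p,-.004],88)
```

```text
0.22665565602701712
[290.6 242.8] 18 [0.5529 0.1715 0.09  ]
[265.3 247.2] 6 [0.6041 0.1488 0.09  ]
[304.2 248.8] 12 [0.5386 0.2004 0.09  ]
[285.3 268.7] 10 [0.6011 0.215  0.09  ]
t 18.45 at [0.6102 0.2176 0.0897] q6 -78.2 off [-0.002   0.001   0.0937] dr [-0.05 -0.19 -0.03]
```

View pics/s8.png

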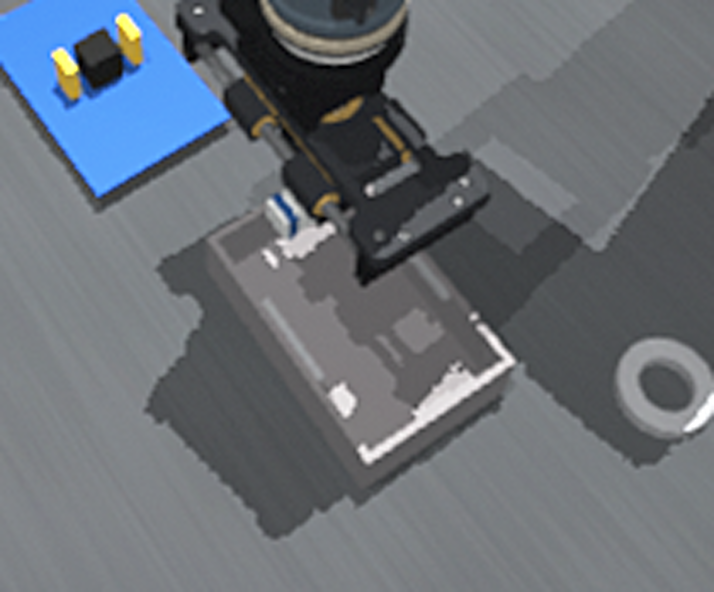

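The gauge is held above the case, and the case is clear. Lowering now.

servo_tool:
  targets:
    - {"offset": [-0.002, 0.001, 0.03], "dr": [0, 0, 0]}
    - {"offset": [-0.002, 0.001, 0.055], "dr": [0, 0, 0]}
    - {"offset": [-0.002, 0.001, 0.075], "dr": [0, 0, 0]}
    - {"offset": [-0.002, 0.001, 0.085], "dr": [0, 0, 0]}
    - {"offset": [-0.002, 0.001, 0.09], "dr": [0, 0, 0]}
    - {"offset": [-0.002, 0.001, 0.093], "dr": [0, 0, 0]}
    - {"offset": [-0.002, 0.001, 0.094], "dr": [0, 0, 0]}
    - {"offset": [-0.002, 0.001, 0.094], "dr": [0, 0, 0]}
    - {"offset": [-0.002, 0.001, 0.094], "dr": [0, 0, 0]}

```text
time_s: 19.2
position: [0.6152, 0.2191, -0.0023]
tcp_rot: [[-0.999, 0.036, 0.002], [0.036, 0.999, 0.0], [-0.002, 0.0, -1.0]]
force: [-1.3, -0.0, -0.5]
opening: 0.227
grasp_force: 30.0
```

servo_tool:
  targets:
    - {"offset": [0, 0, 0], "dr": [0, 0, 0]}
    - {"offset": [0, 0, 0], "dr": [0, 0, 0]}
    - {"offset": [0, 0, 0], "dr": [0, 0, 0]}
    - {"offset": [0, 0, 0], "dr": [0, 0, 0]}
    - {"offset": [0, 0, 0], "dr": [0, 0, 0]}
    - {"offset": [0, 0, 0], "dr": [0, 0, 0]}
    - {"offset": [0, 0, -0.02], "dr": [0, 0, 0]}
    - {"offset": [0, 0, -0.04], "dr": [0, 0, 0]}
    - {"offset": [0, 0, -0.07], "dr": [0, 0, 0]}
    - {"offset": [0, 0, -0.1], "dr": [0, 0, 0]}
    - {"offset": [0, 0, -0.1], "dr": [0, 0, 0]}
    - {"offset": [0, 0, -0.1], "dr": [0, 0, 0]}
    - {"offset": [0, 0, -0.1], "dr": [0, 0, 0]}
  gripper: 0.3

```text
time_s: 20.28
position: [0.6138, 0.2189, 0.0962]
tcp_rot: [[-0.999, 0.035, -0.001], [0.035, 0.999, -0.0], [0.001, -0.0, -1.0]]
force: [-1.0, -0.2, 0.4]
opening: 0.346
grasp_force: 0.0
```

Run:
```python
from h import *
for n in("scene","top"):
  c=viewer.capture(n)
  for nm,r,z in(("or",OR,.012),("bl",BL,.016)):
    for b in blobs(c,*r,z,3)[0]:
        if b[1]<40 and b[2][0]>.38 and -.3<b[2][1]:print(n,nm,*b)
goto([.4635,-.0425,.09],97)
```

```text
scene or [238.6 135.3] 15 [ 0.4083 -0.2559  0.012 ]
scene or [227.4 170.2] 17 [ 0.5131 -0.1544  0.012 ]
scene or [257.8 192.9] 23 [ 0.4917 -0.0381  0.012 ]
scene or [289.6 242. ] 22 [0.5183 0.1317 0.012 ]
scene or [266. 242.] 3 [0.5648 0.0989 0.012 ]
scene or [262. 245.] 3 [0.5776 0.1003 0.012 ]
scene or [304.2 248.9] 17 [0.5022 0.1672 0.012 ]
scene or [310.2 256.8] 4 [0.5044 0.1918 0.012 ]
scene or [285.7 271. ] 11 [0.5741 0.1882 0.012 ]
scene or [289.3 284.1] 19 [0.5878 0.2187 0.012 ]
scene bl [223.5 148.3] 10 [ 0.4773 -0.2311  0.016 ]
scene bl [271.5 294.9] 22 [0.6367 0.2181 0.016 ]
top or [249. 148.] 5 [0.6675 0.0087 0.012 ]
top or [188.8 170. ] 4 [0.5918 0.2136 0.012 ]
top or [298.2 193.7] 10 [ 0.5109 -0.1583  0.012 ]
top or [263.3 199.8] 12 [ 0.4902 -0.0399  0.012 ]
top or [327.7 224.2] 10 [ 0.4077 -0.2573  0.012 ]
top bl [322.  203.3] 7 [ 0.4782 -0.2382  0.016 ]
top bl [266.5 214. ] 4 [ 0.4423 -0.0503  0.016 ]
top bl [294.  214.7] 7 [ 0.4398 -0.1431  0.016 ]
t 20.38 at [0.613  0.2187 0.0949] q6 -78.1 off [ 0.1401 -0.2664  0.0055] dr [-0.02 -0.18 -9.04]
```

servo_tool:
  targets:
    - {"offset": [0.018, -0.033, 0], "dr": [0, 0, -3]}
    - {"offset": [0.035, -0.066, 0], "dr": [0, 0, -6]}
    - {"offset": [0.053, -0.1, 0], "dr": [0, 0, -9]}
    - {"offset": [0.07, -0.133, 0], "dr": [0, 0, -9]}
    - {"offset": [0.088, -0.166, 0], "dr": [0, 0, -9]}
    - {"offset": [0.105, -0.2, 0.005], "dr": [0, 0, -9]}
    - {"offset": [0.122, -0.233, 0.005], "dr": [0, 0, -9]}
    - {"offset": [0.14, -0.266, 0.005], "dr": [0, 0, -9]}
    - {"offset": [0.14, -0.266, 0.005], "dr": [0, 0, -9]}
    - {"offset": [0.14, -0.266, 0.005], "dr": [0, 0, -9]}
    - {"offset": [0.14, -0.266, 0.005], "dr": [0, 0, -9]}
    - {"offset": [0.14, -0.266, 0.005], "dr": [0, 0, -9]}
    - {"offset": [0.14, -0.266, 0.005], "dr": [0, 0, -9]}
  gripper: -0.1

```text
time_s: 21.47
position: [0.4655, -0.0407, 0.0912]
tcp_rot: [[-0.992, -0.123, 0.0], [-0.123, 0.992, 0.0], [-0.0, 0.0, -1.0]]
force: [-0.2, -0.4, -0.1]
opening: 0.549
grasp_force: 0.0
```

Run:
```python
from h import *
for n in("scene",):
  c=viewer.capture(n)
  for nm,r,z in(("or",OR,.012),("bl",BL,.016)):
    for b in blobs(c,*r,z,3)[0]:
        if b[1]<40 and b[2][0]>.38 and -.3<b[2][1]:print(n,nm,*b)
print(bot.read_state()["opening"]);goto([.463,-.0425,-.009],97)
```

```text
scene or [237.2 133.6] 5 [ 0.4076 -0.2646  0.012 ]
scene or [239.  137.5] 4 [ 0.4128 -0.247   0.012 ]
scene or [227.4 170.1] 18 [ 0.513  -0.1546  0.012 ]
scene or [257.8 192.6] 27 [ 0.4913 -0.0389  0.012 ]
scene or [287.5 281.5] 4 [0.5871 0.2114 0.012 ]
scene or [290.  285.8] 9 [0.589  0.2228 0.012 ]
scene bl [223.5 148.3] 10 [ 0.4773 -0.2311  0.016 ]
scene bl [251.8 161.1] 12 [ 0.4398 -0.1405  0.016 ]
scene bl [272.5 183. ] 12 [ 0.4415 -0.0406  0.016 ]
scene bl [271.6 295.2] 23 [0.637  0.2187 0.016 ]
0.5467337813389805
t 21.52 at [ 0.4655 -0.0407  0.0913] q6 -115.8 off [ 0.0027 -0.0015  0.1003] dr [0.   0.01 0.1 ]
```

servo_tool:
  targets:
    - {"offset": [0.0025, -0.0015, 0.03], "dr": [0, 0, 0]}
    - {"offset": [0.0025, -0.0015, 0.055], "dr": [0, 0, 0]}
    - {"offset": [0.0025, -0.0015, 0.075], "dr": [0, 0, 0]}
    - {"offset": [0.0025, -0.0015, 0.09], "dr": [0, 0, 0]}
    - {"offset": [0.0025, -0.0015, 0.097], "dr": [0, 0, 0]}
    - {"offset": [0.0025, -0.0015, 0.1005], "dr": [0, 0, 0]}
    - {"offset": [0.0025, -0.0015, 0.1005], "dr": [0, 0, 0]}
    - {"offset": [0.0025, -0.0015, 0.1005], "dr": [0, 0, 0]}
    - {"offset": [0.0025, -0.0015, 0.1005], "dr": [0, 0, 0]}

```text
time_s: 22.27
position: [0.4634, -0.0437, -0.0083]
tcp_rot: [[-0.993, -0.122, 0.002], [-0.122, 0.993, -0.001], [-0.002, -0.001, -1.0]]
force: [0.2, 0.3, 0.0]
opening: 0.549
grasp_force: 0.0
```

servo_tool:
  targets:
    - {"offset": [0, 0, 0], "dr": [0, 0, 0]}
    - {"offset": [0, 0, 0], "dr": [0, 0, 0]}
    - {"offset": [0, 0, 0], "dr": [0, 0, 0]}
    - {"offset": [0, 0, 0], "dr": [0, 0, 0]}
    - {"offset": [0, 0, 0], "dr": [0, 0, 0]}
    - {"offset": [0, 0, 0], "dr": [0, 0, 0]}
    - {"offset": [0, 0, 0], "dr": [0, 0, 0]}
    - {"offset": [0, 0, 0], "dr": [0, 0, 0]}
    - {"offset": [0, 0, 0], "dr": [0, 0, 0]}
    - {"offset": [0, 0, 0], "dr": [0, 0, 0]}
  gripper: 1

```text
time_s: 23.1
position: [0.4626, -0.0436, -0.0089]
tcp_rot: [[-0.993, -0.121, 0.0], [-0.121, 0.993, 0.0], [-0.0, 0.0, -1.0]]
force: [-0.9, 0.4, 4.1]
opening: 0.229
grasp_force: 30.0
```

Run:
```python
from h import *
goto([*fr(CASE,-2,-0.002,.043),.091],88)
```

```text
t 23.1 at [ 0.4626 -0.0436 -0.0089] q6 -116.2 off [-0.1885  0.3277 -0.0999] dr [0.   0.   8.96]
```

servo_tool:
  targets:
    - {"offset": [0, 0, -0.025], "dr": [0, 0, 0]}
    - {"offset": [0, 0, -0.05], "dr": [0, 0, 0]}
    - {"offset": [0, 0, -0.08], "dr": [0, 0, 0]}
    - {"offset": [0, 0, -0.1], "dr": [0, 0, 0]}
    - {"offset": [-0.019, 0.033, -0.1], "dr": [0, 0, 0]}
    - {"offset": [-0.038, 0.066, -0.1], "dr": [0, 0, 3]}
    - {"offset": [-0.057, 0.1, -0.1], "dr": [0, 0, 6]}
    - {"offset": [-0.076, 0.133, -0.1], "dr": [0, 0, 9]}
    - {"offset": [-0.095, 0.166, -0.1], "dr": [0, 0, 9]}
    - {"offset": [-0.114, 0.2, -0.1], "dr": [0, 0, 9]}
    - {"offset": [-0.133, 0.233, -0.1], "dr": [0, 0, 9]}
    - {"offset": [-0.152, 0.266, -0.1], "dr": [0, 0, 9]}
    - {"offset": [-0.171, 0.3, -0.1], "dr": [0, 0, 9]}
    - {"offset": [-0.182, 0.318, -0.1], "dr": [0, 0, 9]}
    - {"offset": [-0.1885, 0.3277, -0.1], "dr": [0, 0, 9]}
    - {"offset": [-0.1885, 0.3277, -0.1], "dr": [0, 0, 9]}
    - {"offset": [-0.1885, 0.3277, -0.1], "dr": [0, 0, 9]}
    - {"offset": [-0.1885, 0.3277, -0.1], "dr": [0, 0, 9]}
    - {"offset": [-0.1885, 0.3277, -0.1], "dr": [0, 0, 9]}

```text
time_s: 24.68
position: [0.6092, 0.303, 0.0905]
tcp_rot: [[-0.999, 0.037, -0.002], [0.037, 0.999, -0.001], [0.002, -0.001, -1.0]]
force: [-0.9, 0.2, -0.7]
opening: 0.224
grasp_force: 30.0
```

Run:
```python
from h import *
print(bot.read_state()["opening"]);goto([*fr(CASE,-2,-0.002,.043),-.0035],88)
```

```text
0.22432046805967917
t 24.68 at [0.6092 0.303  0.0905] q6 -70.8 off [-0.0009  0.0017  0.094 ] dr [-0.05 -0.1  -0.11]
```

servo_tool:
  targets:
    - {"offset": [-0.001, 0.001, 0.03], "dr": [0, 0, 0]}
    - {"offset": [-0.001, 0.001, 0.055], "dr": [0, 0, 0]}
    - {"offset": [-0.001, 0.001, 0.075], "dr": [0, 0, 0]}
    - {"offset": [-0.001, 0.001, 0.085], "dr": [0, 0, 0]}
    - {"offset": [-0.001, 0.001, 0.09], "dr": [0, 0, 0]}
    - {"offset": [-0.001, 0.001, 0.093], "dr": [0, 0, 0]}
    - {"offset": [-0.001, 0.001, 0.094], "dr": [0, 0, 0]}
    - {"offset": [-0.001, 0.001, 0.094], "dr": [0, 0, 0]}
    - {"offset": [-0.001, 0.001, 0.094], "dr": [0, 0, 0]}

```text
time_s: 25.43
position: [0.612, 0.3057, -0.0017]
tcp_rot: [[-0.999, 0.036, 0.002], [0.036, 0.999, 0.001], [-0.002, 0.001, -1.0]]
force: [0.4, 0.4, -1.3]
opening: 0.224
grasp_force: 30.0
```

servo_tool:
  targets:
    - {"offset": [0, 0, 0], "dr": [0, 0, 0]}
    - {"offset": [0, 0, 0], "dr": [0, 0, 0]}
    - {"offset": [0, 0, 0], "dr": [0, 0, 0]}
    - {"offset": [0, 0, 0], "dr": [0, 0, 0]}
    - {"offset": [0, 0, 0], "dr": [0, 0, 0]}
    - {"offset": [0, 0, 0], "dr": [0, 0, 0]}
    - {"offset": [0, 0, -0.02], "dr": [0, 0, 0]}
    - {"offset": [0, 0, -0.04], "dr": [0, 0, 0]}
    - {"offset": [0, 0, -0.07], "dr": [0, 0, 0]}
    - {"offset": [0, 0, -0.1], "dr": [0, 0, 0]}
    - {"offset": [0, 0, -0.1], "dr": [0, 0, 0]}
    - {"offset": [0, 0, -0.1], "dr": [0, 0, 0]}
    - {"offset": [0, 0, -0.1], "dr": [0, 0, 0]}
  gripper: 0.3

```text
time_s: 26.52
position: [0.6105, 0.3053, 0.0967]
tcp_rot: [[-0.999, 0.036, -0.001], [0.036, 0.999, -0.0], [0.001, -0.0, -1.0]]
force: [-0.2, -0.1, -0.4]
opening: 0.348
grasp_force: 0.0
```

Run:
```python
from h import *
for n in("scene","top"):
  c=viewer.capture(n)
  for nm,r,z in(("or",OR,.012),("bl",BL,.016)):
    for b in blobs(c,*r,z,3)[0]:
        if b[1]<40 and b[2][0]>.38 and -.3<b[2][1]:print(n,nm,*b)
goto([.4615,-.1465,.09],78)
```

```text
scene or [238.6 135.3] 15 [ 0.4083 -0.2559  0.012 ]
scene or [227.4 170.1] 18 [ 0.513  -0.1546  0.012 ]
scene or [323.2 277.2] 23 [0.5149 0.2494 0.012 ]
scene or [293.8 277.5] 4 [0.5695 0.2117 0.012 ]
scene or [336.5 281.2] 8 [0.4973 0.2742 0.012 ]
scene or [287.5 281.5] 4 [0.5871 0.2114 0.012 ]
scene or [290.  285.8] 9 [0.589  0.2228 0.012 ]
scene or [341.8 287.6] 5 [0.4982 0.2924 0.012 ]
scene or [345. 292.] 3 [0.4997 0.3043 0.012 ]
scene or [322.2 306.5] 4 [0.5627 0.3009 0.012 ]
scene or [318.4 309.4] 5 [0.5737 0.3011 0.012 ]
scene or [295.3 327.3] 37 [0.6384 0.3032 0.012 ]
scene bl [223.5 148.3] 10 [ 0.4773 -0.2311  0.016 ]
scene bl [251.8 161.1] 12 [ 0.4398 -0.1405  0.016 ]
scene bl [271.6 295.2] 23 [0.637  0.2187 0.016 ]
scene bl [315.4 314.2] 20 [0.5875 0.3066 0.016 ]
top or [164.5 145.5] 4 [0.6759 0.2971 0.012 ]
top or [247.5 148. ] 4 [0.6675 0.0138 0.012 ]
top or [187.1 170.3] 7 [0.5908 0.219  0.012 ]
top or [298.2 193.7] 10 [ 0.5109 -0.1583  0.012 ]
top or [327.7 224.1] 10 [ 0.408  -0.2573  0.012 ]
top bl [187.5 156. ] 6 [0.6392 0.2177 0.016 ]
top bl [161. 170.] 7 [0.5913 0.3068 0.016 ]
top bl [322.  203.3] 7 [ 0.4782 -0.2382  0.016 ]
top bl [294.  214.7] 7 [ 0.4398 -0.1431  0.016 ]
t 26.62 at [0.6098 0.305  0.0953] q6 -70.8 off [ 0.1321 -0.4565  0.0062] dr [-0.08 -0.17  9.96]
```

servo_tool:
  targets:
    - {"offset": [0.01, -0.034, 0], "dr": [0, 0, 0]}
    - {"offset": [0.02, -0.068, 0], "dr": [0, 0, 0]}
    - {"offset": [0.03, -0.102, 0], "dr": [0, 0, 0]}
    - {"offset": [0.04, -0.136, 0], "dr": [0, 0, 2]}
    - {"offset": [0.05, -0.17, 0], "dr": [0, 0, 4]}
    - {"offset": [0.06, -0.204, 0], "dr": [0, 0, 6]}
    - {"offset": [0.07, -0.238, 0], "dr": [0, 0, 8]}
    - {"offset": [0.08, -0.272, 0], "dr": [0, 0, 9.5]}
    - {"offset": [0.09, -0.306, 0], "dr": [0, 0, 9.5]}
    - {"offset": [0.1, -0.34, 0], "dr": [0, 0, 9.5]}
    - {"offset": [0.11, -0.374, 0], "dr": [0, 0, 9.5]}
    - {"offset": [0.12, -0.408, 0], "dr": [0, 0, 9.5]}
    - {"offset": [0.128, -0.438, 0.006], "dr": [0, 0, 9.5]}
    - {"offset": [0.132, -0.456, 0.006], "dr": [0, 0, 9.5]}
    - {"offset": [0.132, -0.456, 0.006], "dr": [0, 0, 9.5]}
    - {"offset": [0.132, -0.456, 0.006], "dr": [0, 0, 9.5]}
    - {"offset": [0.132, -0.456, 0.006], "dr": [0, 0, 9.5]}
    - {"offset": [0.132, -0.456, 0.006], "dr": [0, 0, 9.5]}
    - {"offset": [0.132, -0.456, 0.006], "dr": [0, 0, 9.5]}
  gripper: -0.1

```text
time_s: 28.2
position: [0.463, -0.1443, 0.0908]
tcp_rot: [[-0.98, 0.198, -0.001], [0.198, 0.98, 0.0], [0.001, 0.0, -1.0]]
force: [-0.6, 0.5, 0.0]
opening: 0.547
grasp_force: 0.0
```

Run:
```python
from h import *
c=viewer.capture("scene")
for nm,r,z in(("or",OR,.012),("bl",BL,.016)):
    for b in blobs(c,*r,z,3)[0]:
        if b[1]<40 and b[2][0]>.38 and -.3<b[2][1]<-.05:print(nm,*b)
goto([.4615,-.146,-.009],78.5)
```

```text
or [239.2 135.9] 13 [ 0.4085 -0.2525  0.012 ]
or [227.3 169.9] 21 [ 0.5129 -0.1555  0.012 ]
bl [223.5 148.3] 10 [ 0.4773 -0.2311  0.016 ]
bl [251.8 161.1] 12 [ 0.4398 -0.1405  0.016 ]
t 28.25 at [ 0.4631 -0.1444  0.0908] q6 -109.1 off [ 0.0012 -0.0019  0.0998] dr [ 0.01 -0.02  0.07]
```

servo_tool:
  targets:
    - {"offset": [0.001, -0.0015, 0.03], "dr": [0, 0, 0]}
    - {"offset": [0.001, -0.0015, 0.055], "dr": [0, 0, 0]}
    - {"offset": [0.001, -0.0015, 0.075], "dr": [0, 0, 0]}
    - {"offset": [0.001, -0.0015, 0.09], "dr": [0, 0, 0]}
    - {"offset": [0.001, -0.0015, 0.097], "dr": [0, 0, 0]}
    - {"offset": [0.001, -0.0015, 0.1], "dr": [0, 0, 0]}
    - {"offset": [0.001, -0.0015, 0.1], "dr": [0, 0, 0]}
    - {"offset": [0.001, -0.0015, 0.1], "dr": [0, 0, 0]}
    - {"offset": [0.001, -0.0015, 0.1], "dr": [0, 0, 0]}

```text
time_s: 29.0
position: [0.4624, -0.1471, -0.0082]
tcp_rot: [[-0.98, 0.2, 0.002], [0.2, 0.98, -0.001], [-0.002, -0.001, -1.0]]
force: [-0.9, 0.2, -0.6]
opening: 0.551
grasp_force: 0.0
```

servo_tool:
  targets:
    - {"offset": [0, 0, 0], "dr": [0, 0, 0]}
    - {"offset": [0, 0, 0], "dr": [0, 0, 0]}
    - {"offset": [0, 0, 0], "dr": [0, 0, 0]}
    - {"offset": [0, 0, 0], "dr": [0, 0, 0]}
    - {"offset": [0, 0, 0], "dr": [0, 0, 0]}
    - {"offset": [0, 0, 0], "dr": [0, 0, 0]}
    - {"offset": [0, 0, 0], "dr": [0, 0, 0]}
    - {"offset": [0, 0, 0], "dr": [0, 0, 0]}
    - {"offset": [0, 0, 0], "dr": [0, 0, 0]}
    - {"offset": [0, 0, 0], "dr": [0, 0, 0]}
    - {"offset": [0, 0, -0.025], "dr": [0, 0, 0]}
    - {"offset": [0, 0, -0.05], "dr": [0, 0, 0]}
    - {"offset": [0, 0, -0.08], "dr": [0, 0, 0]}
    - {"offset": [0, 0, -0.1], "dr": [0, 0, 0]}
    - {"offset": [0, 0, -0.1], "dr": [0, 0, 0]}
    - {"offset": [0, 0, -0.1], "dr": [0, 0, 0]}
  gripper: 1

```text
time_s: 30.33
position: [0.4621, -0.1471, 0.0916]
tcp_rot: [[-0.98, 0.2, 0.002], [0.2, 0.98, -0.001], [-0.002, -0.001, -1.0]]
force: [-0.4, -0.2, -1.4]
opening: 0.225
grasp_force: 30.0
```

Run:
```python
from h import *
BIN=[.627,-.248]; p=fr(BIN,-4,-.012,.038); print(p,fr(BIN,-4,.012,-.038))
goto([*p,.091],86)
```

```text
[np.float64(0.6176799773991589), np.float64(-0.2092554884051972)] [np.float64(0.6363200226008411), np.float64(-0.2867445115948028)]
t 30.33 at [ 0.4621 -0.1471  0.0916] q6 -109.4 off [-0.1648 -0.0298  0.0009] dr [-0.05  0.12 -7.53]
```

servo_tool:
  targets:
    - {"offset": [-0.033, -0.006, 0], "dr": [0, 0, -2]}
    - {"offset": [-0.066, -0.012, 0], "dr": [0, 0, -4]}
    - {"offset": [-0.1, -0.018, 0], "dr": [0, 0, -6]}
    - {"offset": [-0.133, -0.024, 0], "dr": [0, 0, -7.5]}
    - {"offset": [-0.155, -0.028, 0], "dr": [0, 0, -7.5]}
    - {"offset": [-0.165, -0.03, 0], "dr": [0, 0, -7.5]}
    - {"offset": [-0.165, -0.03, 0], "dr": [0, 0, -7.5]}
    - {"offset": [-0.165, -0.03, 0.02], "dr": [0, 0, -7.5]}
    - {"offset": [-0.165, -0.03, 0.045], "dr": [0, 0, -7.5]}
    - {"offset": [-0.165, -0.03, 0.065], "dr": [0, 0, -7.5]}
    - {"offset": [-0.165, -0.03, 0.08], "dr": [0, 0, -7.5]}
    - {"offset": [-0.165, -0.03, 0.09], "dr": [0, 0, -7.5]}
    - {"offset": [-0.165, -0.03, 0.094], "dr": [0, 0, -7.5]}
    - {"offset": [-0.165, -0.03, 0.094], "dr": [0, 0, -7.5]}
    - {"offset": [-0.165, -0.03, 0.094], "dr": [0, 0, -7.5]}

```text
time_s: 31.58
position: [0.6163, -0.2087, -0.0036]
tcp_rot: [[-0.998, 0.07, -0.001], [0.07, 0.998, 0.001], [0.001, 0.001, -1.0]]
force: [-0.5, -0.7, -1.3]
opening: 0.223
grasp_force: 30.0
```

servo_tool:
  targets:
    - {"offset": [0, 0, 0], "dr": [0, 0, 0]}
    - {"offset": [0, 0, 0], "dr": [0, 0, 0]}
    - {"offset": [0, 0, 0], "dr": [0, 0, 0]}
    - {"offset": [0, 0, 0], "dr": [0, 0, 0]}
    - {"offset": [0, 0, 0], "dr": [0, 0, 0]}
    - {"offset": [0, 0, 0], "dr": [0, 0, 0]}
    - {"offset": [0, 0, -0.02], "dr": [0, 0, 0]}
    - {"offset": [0, 0, -0.04], "dr": [0, 0, 0]}
    - {"offset": [0, 0, -0.07], "dr": [0, 0, 0]}
    - {"offset": [0, 0, -0.1], "dr": [0, 0, 0]}
    - {"offset": [0, 0, -0.1], "dr": [0, 0, 0]}
    - {"offset": [0, 0, -0.1], "dr": [0, 0, 0]}
    - {"offset": [0, 0, -0.1], "dr": [0, 0, 0]}
  gripper: 0.3

```text
time_s: 32.67
position: [0.6169, -0.209, 0.0968]
tcp_rot: [[-0.998, 0.07, -0.001], [0.07, 0.998, 0.0], [0.001, 0.0, -1.0]]
force: [-1.3, 0.4, -0.1]
opening: 0.353
grasp_force: 0.0
```

Run:
```python
from h import *
for n in("scene","top"):
  c=viewer.capture(n)
  for nm,r,z in(("or",OR,.012),("bl",BL,.016)):
    for b in blobs(c,*r,z,3)[0]:
        if b[1]<40 and b[2][0]>.38 and -.3<b[2][1]:print(n,nm,*b)
goto([.457,-.239,.09],107)
```

```text
scene or [238.6 135.3] 15 [ 0.4083 -0.2559  0.012 ]
scene or [167.6 180.4] 21 [ 0.6666 -0.2173  0.012 ]
scene or [287.5 281.5] 4 [0.5871 0.2114 0.012 ]
scene or [290.  285.8] 9 [0.589  0.2228 0.012 ]
scene or [295.5 327.4] 34 [0.6382 0.3037 0.012 ]
scene bl [223.5 148.3] 10 [ 0.4773 -0.2311  0.016 ]
scene bl [192.7 169.1] 9 [ 0.5915 -0.2107  0.016 ]
scene bl [271.6 295.2] 23 [0.637  0.2187 0.016 ]
scene bl [315.4 314.3] 21 [0.5875 0.3069 0.016 ]
top or [248.5 148. ] 6 [0.6675 0.0104 0.012 ]
top or [162.  155.6] 8 [0.641  0.3051 0.012 ]
top or [187.1 170.3] 7 [0.5908 0.219  0.012 ]
top bl [187.5 156. ] 6 [0.6392 0.2177 0.016 ]
top bl [161. 170.] 7 [0.5913 0.3068 0.016 ]
t 32.77 at [ 0.6162 -0.2086  0.0954] q6 -114.5 off [ 0.1566 -0.0415  0.0058] dr [  0.11  -0.15 -21.04]
```

servo_tool:
  targets:
    - {"offset": [0.03, -0.008, 0], "dr": [0, 0, -4]}
    - {"offset": [0.06, -0.016, 0], "dr": [0, 0, -8]}
    - {"offset": [0.09, -0.024, 0], "dr": [0, 0, -12]}
    - {"offset": [0.12, -0.033, 0], "dr": [0, 0, -16]}
    - {"offset": [0.145, -0.04, 0.005], "dr": [0, 0, -20]}
    - {"offset": [0.156, -0.0435, 0.005], "dr": [0, 0, -21.3]}
    - {"offset": [0.156, -0.0435, 0.005], "dr": [0, 0, -21.3]}
    - {"offset": [0.156, -0.0435, 0.005], "dr": [0, 0, -21.3]}
    - {"offset": [0.156, -0.0435, 0.005], "dr": [0, 0, -21.3]}
    - {"offset": [0.156, -0.0435, 0.005], "dr": [0, 0, -21.3]}
    - {"offset": [0.156, -0.0435, 0.005], "dr": [0, 0, -21.3]}
  gripper: -0.1

```text
time_s: 33.68
position: [0.4598, -0.2416, 0.0918]
tcp_rot: [[-0.955, -0.298, 0.001], [-0.298, 0.955, -0.0], [-0.001, -0.001, -1.0]]
force: [0.0, -0.2, -0.9]
opening: 0.548
grasp_force: 0.0
```

Run:
```python
from h import *
for n in("scene","top"):
  c=viewer.capture(n)
  for nm,r,z in(("or",OR,.012),("bl",BL,.016)):
    for b in blobs(c,*r,z,3)[0]:
        if b[1]<40 and .53>b[2][0]>.38 and -.35<b[2][1]<-.1:print(n,nm,*b)
goto([.4578,-.241,-.009],107.3)
```

```text
scene or [238.4 134.9] 18 [ 0.4079 -0.2574  0.012 ]
scene bl [223.2 147.8] 13 [ 0.4772 -0.2333  0.016 ]
t 33.78 at [ 0.4594 -0.2415  0.0919] q6 -147.4 off [0.0014 0.001  0.1009] dr [-0.02  0.02  0.01]
```

servo_tool:
  targets:
    - {"offset": [0.0015, 0.001, 0.03], "dr": [0, 0, 0]}
    - {"offset": [0.0015, 0.001, 0.055], "dr": [0, 0, 0]}
    - {"offset": [0.0015, 0.001, 0.075], "dr": [0, 0, 0]}
    - {"offset": [0.0015, 0.001, 0.09], "dr": [0, 0, 0]}
    - {"offset": [0.0015, 0.001, 0.097], "dr": [0, 0, 0]}
    - {"offset": [0.0015, 0.001, 0.101], "dr": [0, 0, 0]}
    - {"offset": [0.0015, 0.001, 0.101], "dr": [0, 0, 0]}
    - {"offset": [0.0015, 0.001, 0.101], "dr": [0, 0, 0]}
    - {"offset": [0.0015, 0.001, 0.101], "dr": [0, 0, 0]}

```text
time_s: 34.53
position: [0.4576, -0.2416, -0.0082]
tcp_rot: [[-0.955, -0.297, 0.001], [-0.297, 0.955, -0.001], [-0.001, -0.002, -1.0]]
force: [0.1, 0.5, -0.8]
opening: 0.551
grasp_force: 0.0
```

servo_tool:
  targets:
    - {"offset": [0, 0, 0], "dr": [0, 0, 0]}
    - {"offset": [0, 0, 0], "dr": [0, 0, 0]}
    - {"offset": [0, 0, 0], "dr": [0, 0, 0]}
    - {"offset": [0, 0, 0], "dr": [0, 0, 0]}
    - {"offset": [0, 0, 0], "dr": [0, 0, 0]}
    - {"offset": [0, 0, 0], "dr": [0, 0, 0]}
    - {"offset": [0, 0, 0], "dr": [0, 0, 0]}
    - {"offset": [0, 0, 0], "dr": [0, 0, 0]}
    - {"offset": [0, 0, 0], "dr": [0, 0, 0]}
    - {"offset": [0, 0, 0], "dr": [0, 0, 0]}
    - {"offset": [0, 0, -0.025], "dr": [0, 0, 0]}
    - {"offset": [0, 0, -0.05], "dr": [0, 0, 0]}
    - {"offset": [0, 0, -0.08], "dr": [0, 0, 0]}
    - {"offset": [0, 0, -0.1], "dr": [0, 0, 0]}
    - {"offset": [0, 0, -0.1], "dr": [0, 0, 0]}
    - {"offset": [0, 0, -0.1], "dr": [0, 0, 0]}
  gripper: 1

```text
time_s: 35.87
position: [0.4572, -0.2413, 0.0916]
tcp_rot: [[-0.955, -0.297, 0.001], [-0.297, 0.955, -0.001], [-0.001, -0.002, -1.0]]
force: [-0.3, 0.0, -0.9]
opening: 0.225
grasp_force: 30.0
```

Run:
```python
from h import *
BIN=[.627,-.248]; p=fr(BIN,-4,.012,-.038)
goto([*p,.091],86)
```

```text
t 35.87 at [ 0.4572 -0.2413  0.0916] q6 -147.5 off [-0.1575 -0.0965  0.0009] dr [-0.08  0.08 21.26]
```

servo_tool:
  targets:
    - {"offset": [-0.026, -0.016, 0], "dr": [0, 0, 4]}
    - {"offset": [-0.052, -0.032, 0], "dr": [0, 0, 8]}
    - {"offset": [-0.078, -0.048, 0], "dr": [0, 0, 12]}
    - {"offset": [-0.105, -0.064, 0], "dr": [0, 0, 16]}
    - {"offset": [-0.131, -0.08, 0], "dr": [0, 0, 20]}
    - {"offset": [-0.15, -0.092, 0], "dr": [0, 0, 21.3]}
    - {"offset": [-0.1575, -0.0965, 0], "dr": [0, 0, 21.3]}
    - {"offset": [-0.1575, -0.0965, 0], "dr": [0, 0, 21.3]}
    - {"offset": [-0.1575, -0.0965, 0.02], "dr": [0, 0, 21.3]}
    - {"offset": [-0.1575, -0.0965, 0.045], "dr": [0, 0, 21.3]}
    - {"offset": [-0.1575, -0.0965, 0.065], "dr": [0, 0, 21.3]}
    - {"offset": [-0.1575, -0.0965, 0.08], "dr": [0, 0, 21.3]}
    - {"offset": [-0.1575, -0.0965, 0.09], "dr": [0, 0, 21.3]}
    - {"offset": [-0.1575, -0.0965, 0.094], "dr": [0, 0, 21.3]}
    - {"offset": [-0.1575, -0.0965, 0.094], "dr": [0, 0, 21.3]}
    - {"offset": [-0.1575, -0.0965, 0.094], "dr": [0, 0, 21.3]}

```text
time_s: 37.2
position: [0.6357, -0.2867, -0.0027]
tcp_rot: [[-0.998, 0.07, 0.0], [0.07, 0.998, -0.0], [-0.0, -0.0, -1.0]]
force: [0.7, -0.5, 0.1]
opening: 0.224
grasp_force: 30.0
```

servo_tool:
  targets:
    - {"offset": [0, 0, 0], "dr": [0, 0, 0]}
    - {"offset": [0, 0, 0], "dr": [0, 0, 0]}
    - {"offset": [0, 0, 0], "dr": [0, 0, 0]}
    - {"offset": [0, 0, 0], "dr": [0, 0, 0]}
    - {"offset": [0, 0, 0], "dr": [0, 0, 0]}
    - {"offset": [0, 0, 0], "dr": [0, 0, 0]}
    - {"offset": [0, 0, -0.02], "dr": [0, 0, 0]}
    - {"offset": [0, 0, -0.04], "dr": [0, 0, 0]}
    - {"offset": [0, 0, -0.07], "dr": [0, 0, 0]}
    - {"offset": [0, 0, -0.1], "dr": [0, 0, 0]}
    - {"offset": [0, 0, -0.13], "dr": [0, 0, 0]}
    - {"offset": [0, 0, -0.13], "dr": [0, 0, 0]}
    - {"offset": [0, 0, -0.13], "dr": [0, 0, 0]}
  gripper: 0.3

```text
time_s: 38.28
position: [0.6375, -0.2874, 0.1298]
tcp_rot: [[-0.998, 0.07, 0.005], [0.07, 0.998, -0.003], [-0.005, -0.003, -1.0]]
force: [-0.9, 0.7, 0.1]
opening: 0.351
grasp_force: 0.0
```

Run:
```python
from h import *
for n in("scene","top"):
  c=viewer.capture(n)
  if n=="scene": cv2.imwrite("pics/s9.png",cv2.resize(c["color"][:,:,::-1],(800,600),interpolation=cv2.INTER_CUBIC))
  for nm,r,z in(("or",OR,.012),("bl",BL,.016)):
    for b in blobs(c,*r,z,3)[0]:
        if b[1]<40 and b[2][0]>.38 and -.35<b[2][1]:print(n,nm,*b)
  for b in blobs(c,*YE,.046)[0]: print(n,"ye",*b)
  bl,l=blobs(c,*BL,.019,400)
  for b in bl:
    q=cv2.minAreaRect(cv2.findNonZero((l==l[int(b[0][1])+8,int(b[0][0])+8]).astype(np.uint8))); print(n,b,q,[np.round(ray(c,*k,.019),3)[:2].tolist() for k in cv2.boxPoints(q)])
goto([.6405,.010,.12],0)
```

```text
scene or [182.  153.2] 18 [ 0.584  -0.2877  0.012 ]
scene or [167.6 180.4] 20 [ 0.6668 -0.2173  0.012 ]
scene or [287.5 281.5] 4 [0.5871 0.2114 0.012 ]
scene or [290.  285.8] 9 [0.589  0.2228 0.012 ]
scene or [295.5 327.4] 34 [0.6382 0.3037 0.012 ]
scene bl [158.8 162.9] 13 [ 0.6577 -0.2875  0.016 ]
scene bl [192.4 169. ] 9 [ 0.5918 -0.2115  0.016 ]
scene bl [271.6 295.2] 23 [0.637  0.2187 0.016 ]
scene bl [315.4 314.3] 21 [0.5875 0.3069 0.016 ]
scene ye [227.7 221.5] 52 [0.6187 0.0162 0.046 ]
scene ye [209.3 231.4] 51 [0.6697 0.0152 0.046 ]
scene ye [295.5 325.5] 4 [0.6459 0.3095 0.046 ]
scene (array([220. , 233.7]), np.int32(2354), array([0.6445, 0.0186, 0.019 ])) ((220.04592895507812, 231.3756866455078), (65.21353912353516, 46.09795379638672), 53.97262954711914) [[0.698, -0.075], [0.575, -0.096], [0.587, 0.096], [0.698, 0.106]]
top or [313.9 147.8] 13 [ 0.6682 -0.2136  0.012 ]
top or [248.5 148. ] 6 [0.6675 0.0104 0.012 ]
top or [162.  155.6] 8 [0.641  0.3051 0.012 ]
top or [187.1 170.3] 7 [0.5908 0.219  0.012 ]
top bl [187.5 156. ] 6 [0.6392 0.2177 0.016 ]
top bl [312.5 169. ] 6 [ 0.5948 -0.2073  0.016 ]
top bl [161. 170.] 7 [0.5913 0.3068 0.016 ]
top ye [248.5 146.5] 12 [0.6667 0.0103 0.046 ]
top ye [248.5 162. ] 18 [0.6147 0.0103 0.046 ]
top (array([249. , 156.1]), np.int32(1570), array([0.6386, 0.0086, 0.019 ])) ((249.0, 155.5), (33.0, 50.0), 90.0) [[0.697, 0.094], [0.697, -0.077], [0.584, -0.076], [0.584, 0.093]]
t 38.38 at [ 0.6352 -0.286   0.1262] q6 -119.4 off [0.0156 0.2957 0.0064] dr [-3.000e-02 -1.100e-01  8.596e+01]
```

View pics/s9.png

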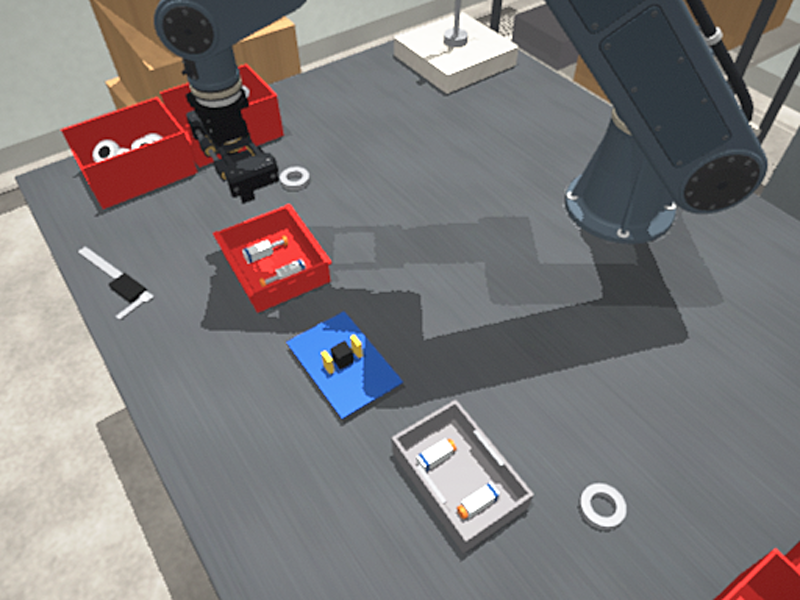

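All four gauges are where they should be: two in the grey case and two extended in the red bin. The lid is parked at (343,365). Next I'll fetch it.

servo_tool:
  targets:
    - {"offset": [0.001, 0.025, 0], "dr": [0, 0, 7]}
    - {"offset": [0.003, 0.05, 0], "dr": [0, 0, 14]}
    - {"offset": [0.004, 0.075, 0], "dr": [0, 0, 21]}
    - {"offset": [0.005, 0.1, 0], "dr": [0, 0, 28]}
    - {"offset": [0.007, 0.125, 0], "dr": [0, 0, 35]}
    - {"offset": [0.008, 0.15, 0], "dr": [0, 0, 42]}
    - {"offset": [0.009, 0.175, 0], "dr": [0, 0, 49]}
    - {"offset": [0.01, 0.2, 0], "dr": [0, 0, 56]}
    - {"offset": [0.012, 0.225, 0], "dr": [0, 0, 63]}
    - {"offset": [0.013, 0.25, 0], "dr": [0, 0, 70]}
    - {"offset": [0.014, 0.275, 0], "dr": [0, 0, 77]}
    - {"offset": [0.0156, 0.29, 0.006], "dr": [0, 0, 84]}
    - {"offset": [0.0156, 0.2955, 0.006], "dr": [0, 0, 86]}
    - {"offset": [0.0156, 0.2955, 0.006], "dr": [0, 0, 86]}
    - {"offset": [0.0156, 0.2955, 0.006], "dr": [0, 0, 86]}
    - {"offset": [0.0156, 0.2955, 0.006], "dr": [0, 0, 86]}
    - {"offset": [0.0156, 0.2955, 0.006], "dr": [0, 0, 86]}
    - {"offset": [0.0156, 0.2955, 0.006], "dr": [0, 0, 86]}
  gripper: -1

```text
time_s: 39.88
position: [0.6412, 0.0084, 0.1207]
tcp_rot: [[0.001, 1.0, -0.0], [1.0, -0.001, -0.0], [-0.0, -0.0, -1.0]]
force: [0.4, -0.8, 1.0]
opening: 0.996
grasp_force: 0.0
```

Run:
```python
from h import *
print(bot.read_state()["opening"]);goto([.6405,.0105,.019],0)
```

```text
0.9957260879924884
t 39.88 at [0.6412 0.0084 0.1207] q6 -9.1 off [ 0.0021 -0.0007  0.1017] dr [-0.01  0.   -0.08]
```

servo_tool:
  targets:
    - {"offset": [0.002, -0.0007, 0.02], "dr": [0, 0, 0]}
    - {"offset": [0.002, -0.0007, 0.045], "dr": [0, 0, 0]}
    - {"offset": [0.002, -0.0007, 0.065], "dr": [0, 0, 0]}
    - {"offset": [0.002, -0.0007, 0.08], "dr": [0, 0, 0]}
    - {"offset": [0.002, -0.0007, 0.092], "dr": [0, 0, 0]}
    - {"offset": [0.002, -0.0007, 0.1], "dr": [0, 0, 0]}
    - {"offset": [0.002, -0.0007, 0.105], "dr": [0, 0, 0]}
    - {"offset": [0.002, -0.0007, 0.105], "dr": [0, 0, 0]}
    - {"offset": [0.002, -0.0007, 0.105], "dr": [0, 0, 0]}
    - {"offset": [0.002, -0.0007, 0.105], "dr": [0, 0, 0]}

```text
time_s: 40.72
position: [0.6414, 0.0112, 0.0169]
tcp_rot: [[0.001, 1.0, 0.002], [1.0, -0.001, -0.0], [-0.0, 0.002, -1.0]]
force: [0.3, 0.3, -0.3]
opening: 0.996
grasp_force: 0.0
```

servo_tool:
  targets:
    - {"offset": [0, 0, 0], "dr": [0, 0, 0]}
    - {"offset": [0, 0, 0], "dr": [0, 0, 0]}
    - {"offset": [0, 0, 0], "dr": [0, 0, 0]}
    - {"offset": [0, 0, 0], "dr": [0, 0, 0]}
    - {"offset": [0, 0, 0], "dr": [0, 0, 0]}
    - {"offset": [0, 0, 0], "dr": [0, 0, 0]}
    - {"offset": [0, 0, 0], "dr": [0, 0, 0]}
    - {"offset": [0, 0, 0], "dr": [0, 0, 0]}
    - {"offset": [0, 0, 0], "dr": [0, 0, 0]}
    - {"offset": [0, 0, 0], "dr": [0, 0, 0]}
  gripper: 1

```text
time_s: 41.55
position: [0.6408, 0.0114, 0.0165]
tcp_rot: [[0.001, 1.0, 0.001], [1.0, -0.001, -0.0], [-0.0, 0.001, -1.0]]
force: [-0.1, 0.7, 5.1]
opening: 0.49
grasp_force: 30.0
```

servo_tool:
  targets:
    - {"offset": [0, 0, -0.02], "dr": [0, 0, 0]}
    - {"offset": [0, 0, -0.04], "dr": [0, 0, 0]}
    - {"offset": [0, 0, -0.06], "dr": [0, 0, 0]}
    - {"offset": [0, 0, -0.08], "dr": [0, 0, 0]}
    - {"offset": [0, 0, -0.1], "dr": [0, 0, 0]}
    - {"offset": [0, 0, -0.1], "dr": [0, 0, 0]}
    - {"offset": [0, 0, -0.1], "dr": [0, 0, 0]}
    - {"offset": [0, 0, -0.1], "dr": [0, 0, 0]}

```text
time_s: 42.22
position: [0.6392, 0.0115, 0.1143]
tcp_rot: [[0.001, 1.0, -0.003], [1.0, -0.001, 0.0], [0.0, -0.003, -1.0]]
force: [0.8, -0.7, -1.9]
opening: 0.487
grasp_force: 30.0
```

Run:
```python
from h import *
goto([.610,.2611,.116],-2)
```

```text
t 42.22 at [0.6392 0.0115 0.1143] q6 -8.9 off [ 0.2496 -0.0294 -0.0015] dr [-0.17 -0.02  1.96]
```

servo_tool:
  targets:
    - {"offset": [0.025, -0.003, 0], "dr": [0, 0, 0]}
    - {"offset": [0.05, -0.006, 0], "dr": [0, 0, 0]}
    - {"offset": [0.075, -0.009, 0], "dr": [0, 0, 1]}
    - {"offset": [0.1, -0.012, 0], "dr": [0, 0, 1]}
    - {"offset": [0.125, -0.015, 0], "dr": [0, 0, 2]}
    - {"offset": [0.15, -0.018, 0], "dr": [0, 0, 2]}
    - {"offset": [0.175, -0.021, 0], "dr": [0, 0, 2]}
    - {"offset": [0.2, -0.024, 0], "dr": [0, 0, 2]}
    - {"offset": [0.225, -0.027, 0], "dr": [0, 0, 2]}
    - {"offset": [0.24, -0.029, 0], "dr": [0, 0, 2]}
    - {"offset": [0.251, -0.0294, 0], "dr": [0, 0, 2]}
    - {"offset": [0.251, -0.0294, 0], "dr": [0, 0, 2]}
    - {"offset": [0.251, -0.0294, 0], "dr": [0, 0, 2]}
    - {"offset": [0.251, -0.0294, 0], "dr": [0, 0, 2]}
    - {"offset": [0.251, -0.0294, 0], "dr": [0, 0, 2]}

```text
time_s: 43.47
position: [0.6116, 0.2608, 0.1158]
tcp_rot: [[0.037, 0.999, -0.0], [0.999, -0.037, -0.001], [-0.001, -0.0, -1.0]]
force: [-1.0, 0.3, -1.5]
opening: 0.485
grasp_force: 30.0
```

Run:
```python
from h import *
print(bot.read_state()["opening"]);goto([.6102,.2625,.0485],-2)
for n in("scene",):
  c=viewer.capture(n)
  cv2.imwrite("pics/s10.png",cv2.resize(c["color"][180:384,170:400,::-1],None,fx=2.9,fy=2.9,interpolation=cv2.INTER_CUBIC))
```

```text
0.48524391509719955
t 43.47 at [0.6116 0.2608 0.1158] q6 15.6 off [ 0.0017 -0.0014  0.0673] dr [-0.02  0.03 -0.13]
```

View pics/s10.png

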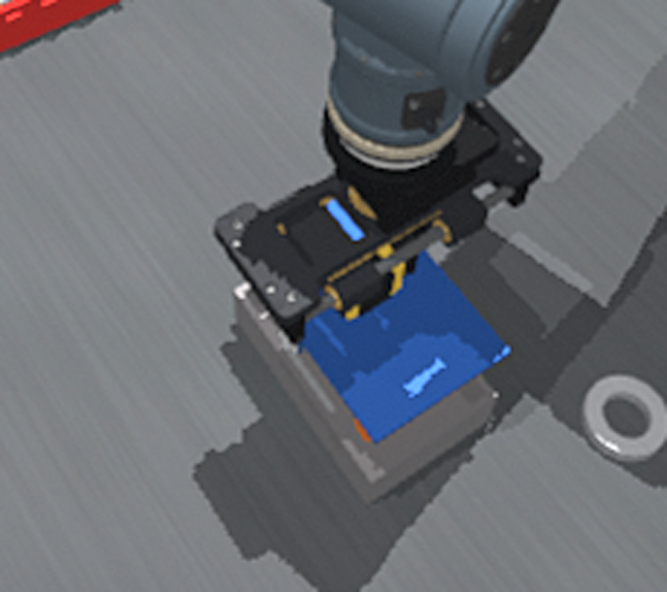

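The lid is held level and aligned above the case. I'll lower it, checking the force.

servo_tool:
  targets:
    - {"offset": [0.0015, -0.0012, 0.01], "dr": [0, 0, 0]}
    - {"offset": [0.0015, -0.0012, 0.02], "dr": [0, 0, 0]}
    - {"offset": [0.0015, -0.0012, 0.03], "dr": [0, 0, 0]}
    - {"offset": [0.0015, -0.0012, 0.04], "dr": [0, 0, 0]}
    - {"offset": [0.0015, -0.0012, 0.05], "dr": [0, 0, 0]}
    - {"offset": [0.0015, -0.0012, 0.055], "dr": [0, 0, 0]}
    - {"offset": [0.0015, -0.0012, 0.06], "dr": [0, 0, 0]}
    - {"offset": [0.0015, -0.0012, 0.064], "dr": [0, 0, 0]}
    - {"offset": [0.0015, -0.0012, 0.066], "dr": [0, 0, 0]}
    - {"offset": [0.0015, -0.0012, 0.0665], "dr": [0, 0, 0]}
    - {"offset": [0.0015, -0.0012, 0.0665], "dr": [0, 0, 0]}
    - {"offset": [0.0015, -0.0012, 0.0665], "dr": [0, 0, 0]}
    - {"offset": [0.0015, -0.0012, 0.0665], "dr": [0, 0, 0]}
    - {"offset": [0.0015, -0.0012, 0.0665], "dr": [0, 0, 0]}

```text
time_s: 44.68
position: [0.6104, 0.264, 0.0499]
tcp_rot: [[0.036, 0.999, 0.001], [0.999, -0.036, 0.0], [0.0, 0.001, -1.0]]
force: [-0.2, 0.7, -2.2]
opening: 0.486
grasp_force: 30.0
```

servo_tool:
  targets:
    - {"offset": [-0.001, 0, 0.001], "dr": [0, 0, 0]}
    - {"offset": [-0.001, 0, 0.002], "dr": [0, 0, 0]}
    - {"offset": [-0.001, 0, 0.002], "dr": [0, 0, 0]}
    - {"offset": [-0.001, 0, 0.002], "dr": [0, 0, 0]}
    - {"offset": [-0.001, 0, 0.002], "dr": [0, 0, 0]}

```text
time_s: 45.1
position: [0.6104, 0.2629, 0.0485]
tcp_rot: [[0.036, 0.999, 0.001], [0.999, -0.036, 0.0], [0.0, 0.001, -1.0]]
force: [-1.8, -0.5, 5.9]
opening: 0.49
grasp_force: 30.0
```

Seated, with +6 N contact. Releasing and retreating.

servo_tool:
  targets:
    - {"offset": [0, 0, 0], "dr": [0, 0, 0]}
    - {"offset": [0, 0, 0], "dr": [0, 0, 0]}
    - {"offset": [0, 0, 0], "dr": [0, 0, 0]}
    - {"offset": [0, 0, 0], "dr": [0, 0, 0]}
    - {"offset": [0, 0, 0], "dr": [0, 0, 0]}
    - {"offset": [0, 0, 0], "dr": [0, 0, 0]}
    - {"offset": [0, 0, 0], "dr": [0, 0, 0]}
    - {"offset": [0, 0, 0], "dr": [0, 0, 0]}
    - {"offset": [0, 0, -0.02], "dr": [0, 0, 0]}
    - {"offset": [0, 0, -0.04], "dr": [0, 0, 0]}
    - {"offset": [0, 0, -0.07], "dr": [0, 0, 0]}
    - {"offset": [0, 0, -0.1], "dr": [0, 0, 0]}
    - {"offset": [-0.03, 0, -0.13], "dr": [0, 0, 0]}
    - {"offset": [-0.06, 0, -0.15], "dr": [0, 0, 0]}
    - {"offset": [-0.09, 0, -0.15], "dr": [0, 0, 0]}
    - {"offset": [-0.12, 0, -0.15], "dr": [0, 0, 0]}
    - {"offset": [-0.15, 0, -0.15], "dr": [0, 0, 0]}
    - {"offset": [-0.15, 0, -0.15], "dr": [0, 0, 0]}
    - {"offset": [-0.15, 0, -0.15], "dr": [0, 0, 0]}
    - {"offset": [-0.15, 0, -0.15], "dr": [0, 0, 0]}
  gripper: -1

```text
time_s: 46.77
position: [0.6047, 0.1133, 0.1973]
tcp_rot: [[0.036, 0.999, -0.0], [0.999, -0.036, 0.001], [0.001, -0.0, -1.0]]
force: [-0.3, -0.9, -0.2]
opening: 1.004
grasp_force: 0.0
```

Run:
```python
from h import *
c=viewer.capture("scene")
cv2.imwrite("pics/s11.png",cv2.resize(c["color"][100:384,120:410,::-1],None,fx=2.1,fy=2.1,interpolation=cv2.INTER_CUBIC))
for nm,r,z in(("or",OR,.012),("bl",BL,.051),("ye",YE,.08)):
    for b in blobs(c,*r,z,8)[0]:
        if b[2][0]>.5 and -.35<b[2][1]:print(nm,*b)
```

```text
or [182.3 153.2] 18 [ 0.5835 -0.287   0.012 ]
or [167.6 180.3] 12 [ 0.6666 -0.2175  0.012 ]
or [234.5 186.9] 14 [ 0.5308 -0.0914  0.012 ]
bl [158.9 162.9] 14 [ 0.6672 -0.2526  0.051 ]
bl [192.7 169.1] 9 [ 0.604  -0.1793  0.051 ]
bl [295.5 300.2] 3689 [0.614 0.269 0.051]
ye [304.6 287.5] 62 [0.5916 0.2675 0.08  ]
ye [284.5 300. ] 62 [0.6416 0.2655 0.08  ]
```

View pics/s11.png

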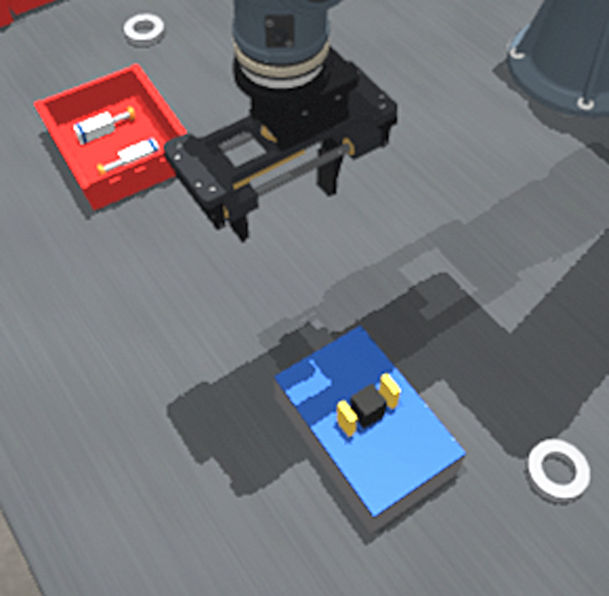

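The lid is back within 1 px of where it started, the buttons are sprung out, and both long gauges are in the bin. Handing in.

```bash
python3 -c "
from rig import ticket; print(ticket.hand_in())"
```

```text
the job is handed in; nothing more can be done
None
```

The job is handed in (no verdict came back): in the last pictures both home gauges were in the case with the lid back on and its buttons out, both pulled-out gauges were in the red bin, and the flanges were untouched.

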